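# Lock the next click strip into the hatter's new bench covering

### The arm

A 6-joint arm with a two-finger parallel gripper is mounted at the origin on the work surface. World frame = base frame: x ahead of the robot, y to its left, z up, the work surface at z = 0. Lengths are in m, angles in rad, forces in N, time in s.
With the tool pointing down it reaches from about 0.35 to 0.875 m from the base axis. Payload 15.5 kg.
Tool frame: the origin (TCP) lies between the finger pads; the fingertips stand 25 mm ahead of it and the grasp point (between the pads) lies 6 mm ahead of it; z points along the fingers, y is the line along which they close (so a half turn about z gives the same grasp; the last joint's range is limited). The gripper opens to 85 mm and grips with 20 to 120 N. Pads are 22 mm wide; open, the fingers measure 114 mm over their backs; the gripper's body (76 mm by 85 mm) begins 54 mm behind the grasp point. The pads swing forward as they close: fully open they stand 13 mm farther back than shut.
Start: joints at [-1.347, 0.494, 1.345, -0, 1.302, -0.096], TCP at [0.196, -0.594, 0.256] pointing down, gripper open.
Joint ranges: [-2.91, 2.91], [-0.82, 2.16], [0.22, 2.67], [-1.22, 4.37], [0.12, 2.79], [-3.08, 3.08]. Speed limits (rad/s): [1.89, 1.89, 2.57, 3.01, 3.01, 3.01].

### API

Orientations are given as a unit quaternion [x, y, z, w].
In Python, from station import monitor, optics, order gives the robot as it stands.
- The arm moves only by the tool servo_tool, never from a script. Its argument "motion" is a list that holds one entry, the list of rows, each a list of 5 numbers: the shift along the world's x, y, z normalised to -1 to 1, where 1 is 25 cm, then the turn about the world's z normalised to -1 to 1, where 1 is 180 degrees, then the closure in counts, from 0 (fully open) to 255 (shut). In form: [[[x, y, z, twist, gripper], ...]]. A call has 1 to 5 rows; each row shifts and turns the commanded pose from where the row before left it; what a row does not reach is not made up. A row lasts 1/8 s, in which the tool goes at most 62.5 mm and 10.7 degrees, less where a joint would pass 70% of its speed; a pose out of reach is approached as far as the arm can. A call with a number of a shift or a turn outside -1 to 1 is refused whole. A call with a gripper value outside its range is refused whole. The fingers move at their own pace and stop on an object; "newtons" is the grip in N (left out, the last holds). Time passes only in rows, so rows that do not move let the fingers close. It gives the time, the measured TCP pose, the force, the opening and the grip force at its end, in the units of the state.
- monitor.get_obs(): the state, without advancing time (a new reading comes with each control period).
- optics.get_image(name): name is "side" or "top" or "wrist"; returns the picture (384x512x3 uint8, red, green, blue); there is no depth.
- optics.get_calibration(name): a dict with "fovy" (degrees; the focal length in pixels is half the picture's height over the tangent of half this angle, whatever the lens; pixels are square), "cx", "cy" (the principal point, pixels), "position" and "attitude" of the camera in the world. Camera axes: x right, y down, z forward; pixel columns grow to the right and rows downward; lengths in m; the calibration is good to about 2 mm. A picture is of the moment at which its call begins: read the wrist's pose just before it. get_calibration takes no time and is no camera call; for the wrist camera it gives the pose at the moment of the call.
- order.sign_off(): hands the job in; it is judged then, once.
The state is a dict: "t": time; "joint_pos": joint angles; "joint_velocities": joint speeds; "joint_torque": joint torques, N m; "ee_pos": TCP position; "eef_rot": TCP orientation; "ft_force": force on the tool from outside, world axes, zero at the start; "torque": the same for the moment, N m; "width": finger opening in m; "finger_force": force on a finger pad.
Only numpy, scipy, OpenCV 4.12 (cv2) and the standard library are available. Lean on these libraries where they do the work, as an engineer would, in place of code of your own. Each camera call takes 0.05 s, during which the arm holds its last target. There are 200 camera calls.

### The job

The bench is getting a new top of click-lock oak strips. Take the loose full-length strip, angle its tongue down into the groove at the open end of the row and press it home, then keep pressing while you lower it flat until it locks: seam shut, flush and in line with the row. Ease it in without forcing the joint, do not let the strip drop, leave the other bench things where they are, and let go.

Things in the scene. Friction and masses are not known exactly. Their poses are not given: they have to be found in the camera images.
- strip: the loose oak strip to lay, flat and right way up: face 200 x 60 mm, 18 mm thick, about 0.17 kg. Origin: centre of the face's length, on the underside. +x runs from the tongued end to the grooved end (ends of the face at x = -100 and +100 mm), y across, z up out of the face. Grip it across its 60 mm width: the long edges are plain. At the +x end a 3 mm lower lip sticks out 15 mm
- tongue (a point): middle of the tip of the loose strip's tongue, 108.5 mm from the strip's origin toward its -x and 9.5 mm above its underside; axes as the strip's. The tongue sticks out 8.5 mm from the end face over the full width and is 5 mm thick (7 to 12 mm above the underside)
- end_edge (a point): middle of the upper edge of the loose strip's tongued end (x = -100 mm, 18 mm above the underside): the edge that must meet the last strip's end face; axes as the strip's. Under it a heel (x -98 to -90.8) reaches down to 5 mm above the underside, then comes a notch 7 mm long and 9 mm deep that takes the lock rib
- last_strip: the last laid strip, face 200 x 60 mm, 18 mm thick, flat on the 3 mm cork underlay (face 21 mm above the bench). Origin: on its underside, mid-width, under its grooved end face; +x runs along the row out of the groove to where the new strip goes (underlay reaches 220 mm on), z up. It slides back along -x under about 2 N until it butts on the screwed starter strip: 4 to 20 mm, not measured
- groove (a point): centre of the groove's mouth, in the last strip's end face, 10.75 mm above the bench; moves with that strip, same axes (x out of the groove). Groove: 9.5 mm high (3 to 12.5 above the strips' undersides), 10 deep; a sprung seal stands out of its bottom to x = -6: 7 N to start, 9.5 N with the strip home, so a push of about 12 N keeps it home. Home and flat: tongue is at x -8.5, z +1.75
- rib_top (a point): top of the black sprung lock rib on the last strip's 3 mm lower lip (the lip sticks out 15 mm): a round-topped bar 3.4 mm wide across the row, 11.7 mm out from the end face, 7.7 mm above the strips' undersides. It yields straight down, 2.5 N to start. At 30 degrees the tongue slides in over it down its own slope; lowered with end_edge pressed on the end face, the heel snaps past it
- offcut: bystander: plain sawn oak offcut, 120 x 60 x 18 mm, no tongue or groove
- tapping_block: bystander: black plastic tapping block, 110 x 45 x 34 mm
- mallet: bystander: rubber mallet, 290 mm long, head 100 mm
- hat_brush: bystander: wooden hat brush, 240 mm long
- ribbon_spool: bystander: spool of black ribbon, 64 mm across, 45 mm high
- glue_jar: bystander: amber glue jar, 56 mm across, 70 mm high
- hat_block: bystander: wooden crown block (dome), 162 mm across, 118 mm high

How it is judged:
By the outcome, as a careful person would: the job done as asked, in the order asked, and still so for the second after the job is handed in, with the robot touching nothing.
It also fails if it takes over 51 s, if anything falls off the work surface, if the arm or the gripper's body presses on something with over 40 N, if the wrist force passes 120 N, or if a joint passes its speed limit or range.

## Working session

There is one attempt and no reset: what is moved stays moved. The work goes in short steps, Python scripts to look and compute and a tool call to move; the robot and the scene stay as the last step left them, time stands still between calls to the robot, and variables do not carry over. Pictures are saved under pics/ and viewed, at most 10 in all, crops included, and the job is handed in when it is done.

Besides the shell and the picture viewer there is one more tool, called after ">>>" as name(argument=value, ...) on one line, values as JSON. servo_tool: Moves the arm, as the interface text tells. Scaled input: -1 to 1 covers 25 cm each way for a shift and 180 degrees each way for a turn. Its arguments: {"type":"object","properties":{"motion":{"type":"array","items":{"type":"array","items":{"type":"array","items":{"type":"number"}}}},"newtons":{"type":"number"}},"required":["motion"]}

```bash
ls; mkdir -p pics
python3 - <<'E'
from station import monitor, optics, order
import cv2, numpy as np
print(monitor.get_obs())
for n in ["top","side","wrist"]:
    im=optics.get_image(n); cv2.imwrite(f"pics/{n}0.png",im[:,:,::-1]); print(n,optics.get_calibration(n))
a=cv2.imread("pics/top0.png");cv2.imwrite("pics/top0b.png",cv2.resize(a,(800,600),interpolation=cv2.INTER_CUBIC))
E
```

```text
pics
{'t': 0.0, 'joint_pos': array([-1.34746694e+00,  4.94193261e-01,  1.34613419e+00, -7.37983803e-07,
        1.30249639e+00, -9.54724143e-02]), 'joint_velocities': array([ 0.00071441, -0.00031523, -0.00098076,  0.00018744,  0.0003787 ,
       -0.00130429]), 'joint_torque': array([ 5.42390204e-03, -8.82149076e+01, -3.83862984e+01,  2.48852921e-04,
        9.97432944e-03, -2.75460150e-05]), 'ee_pos': array([ 0.19583889, -0.59317767,  0.25569293]), 'eef_rot': array([ 9.87322351e-01,  1.58726800e-01, -3.96820509e-05, -6.14311495e-04]), 'ft_force': array([ 0.10000252, -0.12013497,  0.96077544]), 'torque': array([0.0299117 , 0.04418577, 0.03400044]), 'finger_force': 0.0, 'width': 0.08569585900668172}
top {'fovy': 51.015121358960606, 'cx': 257.1448957035928, 'cy': 193.0756037901363, 'position': array([ 0.452168  , -0.18068285,  1.07689946]), 'attitude': array([ 0.71442069, -0.6983809 ,  0.02828486, -0.03266756])}
side {'fovy': 49.46919311535638, 'cx': 260.4076028619699, 'cy': 190.25294478017247, 'position': array([0.39009756, 0.57833422, 0.84700125]), 'attitude': array([-0.08019564,  0.92709737, -0.36482556,  0.03100687])}
wrist {'fovy': 68.09722709081521, 'cx': 256.01542188274675, 'cy': 193.57442146873655, 'position': array([ 0.26686322, -0.56934415,  0.37294704]), 'attitude': array([ 0.8015628 , -0.57942521, -0.08732409,  0.11890339])}
```

View pics/top0b.png

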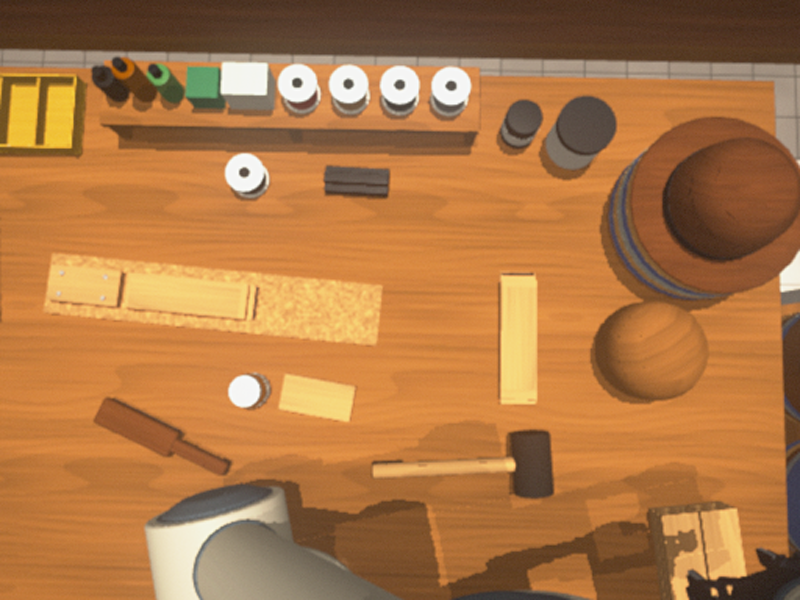

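View pics/side0.png

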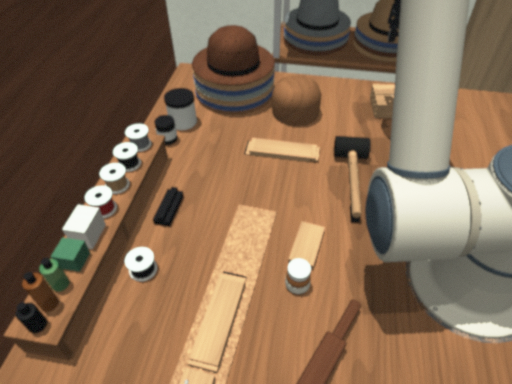

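```bash
cat > h.py <<'E'
import numpy as np, cv2
from scipy.spatial.transform import Rotation as R
from station import monitor, optics, order
def ray(c,px,z):
    f=192/np.tan(np.radians(c["fovy"])/2)
    px=np.atleast_2d(px).astype(float)
    d=np.c_[(px[:,0]-c["cx"])/f,(px[:,1]-c["cy"])/f,np.ones(len(px))]
    d=R.from_quat(c["attitude"]).apply(d); p=np.array(c["position"])
    return p+d*((z-p[2])/d[:,2])[:,None]
def proj(c,P):
    f=192/np.tan(np.radians(c["fovy"])/2)
    q=R.from_quat(c["attitude"]).inv().apply(np.atleast_2d(P)-c["position"])
    return np.c_[c["cx"]+f*q[:,0]/q[:,2],c["cy"]+f*q[:,1]/q[:,2]]
def snap(n,f):
    c=optics.get_calibration(n); im=optics.get_image(n)[:,:,::-1].copy(); cv2.imwrite("pics/"+f,im); return c,im
E
python3 - <<'E'
from h import *
c=optics.get_calibration("top"); im=cv2.imread("pics/top0.png")
hsv=cv2.cvtColor(im,cv2.COLOR_BGR2HSV)
m=cv2.inRange(hsv,(15,60,190),(32,150,255))
for k in cv2.findContours(m,cv2.RETR_EXTERNAL,cv2.CHAIN_APPROX_NONE)[0]:
    if cv2.contourArea(k)<400: continue
    b=cv2.boxPoints(cv2.minAreaRect(k)); print(cv2.contourArea(k),b.round(1).tolist(), ray(c,b,.018)[:,:2].round(4).tolist())
for p in [(250,300),(124,295),(518,274),(518,402),(378,313)]: print(p,ray(c,np.array(p)*.64,.02).round(4))
E
```

```text
586.0 [[423.3999938964844, 329.5], [446.1000061035156, 326.29998779296875], [453.70001220703125, 381.0], [431.0, 384.1000061035156]] [[0.2026, -0.6067], [0.2119, -0.6648], [0.0774, -0.6817], [0.0682, -0.6242]]
917.0 [[448.20001220703125, 327.5], [471.0, 324.29998779296875], [477.29998779296875, 368.20001220703125], [454.5, 371.5]] [[0.2091, -0.6702], [0.2186, -0.7287], [0.11, -0.7421], [0.1006, -0.6841]]
565.5 [[238.6999969482422, 297.29998779296875], [328.79998779296875, 292.70001220703125], [329.20001220703125, 300.70001220703125], [239.10000610351562, 305.20001220703125]] [[0.2724, -0.1315], [0.2895, -0.3642], [0.2693, -0.3653], [0.2522, -0.1331]]
1010.5 [[177.5, 261.5], [181.89999389648438, 238.39999389648438], [227.3000030517578, 246.89999389648438], [222.89999389648438, 270.0]] [[0.3601, 0.0302], [0.4202, 0.0213], [0.4009, -0.0983], [0.341, -0.0888]]
1812.0 [[320.0, 176.0], [343.0, 176.0], [343.0, 258.0], [320.0, 258.0]] [[0.5928, -0.3385], [0.5941, -0.3993], [0.3791, -0.4003], [0.3777, -0.3405]]
5809.5 [[59.5, 202.8000030517578], [63.20000076293945, 164.89999389648438], [243.8000030517578, 182.60000610351562], [240.10000610351562, 220.5]] [[0.5062, 0.3484], [0.6073, 0.3451], [0.5706, -0.1372], [0.4704, -0.13]]
1146.5 [[29.0, 164.0], [76.0, 164.0], [76.0, 199.0], [29.0, 199.0]] [[0.6077, 0.4368], [0.6105, 0.3112], [0.5171, 0.3054], [0.5143, 0.4301]]
(250, 300) [[0.5405 0.0834 0.02  ]]
(124, 295) [[0.5442 0.2973 0.02  ]]
(518, 274) [[ 0.5949 -0.3686  0.02  ]]
(518, 402) [[ 0.3804 -0.3701  0.02  ]]
(378, 313) [[ 0.5234 -0.1334  0.02  ]]
```

>>> servo_tool(motion=[[[0.18,0.18,0.04,-0.0203,0],[0.18,0.18,0.04,-0.0203,0],[0.18,0.18,0.04,-0.0203,0],[0.18,0.18,0.04,-0.0203,0],[0.18,0.18,0.04,-0.0203,0]]])

```text
t: 0.78
ee_pos: [0.4153, -0.3736, 0.3051]
eef_rot: [1.0, -0.001, 0.0, 0.0]
ft_force: [0.5, -1.5, 0.0]
width: 0.0856
finger_force: 0.0
```

Run:
```python
from h import *
o=monitor.get_obs(); print(o["t"],o["ee_pos"],R.from_quat(o["eef_rot"]).as_euler("xyz",degrees=True),o["joint_pos"])
c,im=snap("wrist","w1.png"); print(c); print(proj(c,[[.487,-.37,.018],[.387,-.37,.018],[.587,-.37,.018]]))
```

```text
0.775 [ 0.4152794  -0.37361989  0.30507154] [ 1.79999537e+02 -7.61627187e-04 -1.35449792e-01] [-8.39538763e-01  3.54475527e-01  1.44199340e+00  4.57518013e-06
  1.34510882e+00  7.33620585e-01]
{'fovy': 68.09722709081521, 'cx': 256.01542188274675, 'cy': 193.57442146873655, 'position': array([ 0.49005387, -0.3731214 ,  0.4221495 ]), 'attitude': array([-0.69854413,  0.70013656,  0.10515402, -0.10386304])}
[[254.16822453 109.06177338]
 [254.46814277 180.21052184]
 [253.8193446   26.2979798 ]]
```

View pics/w1.png

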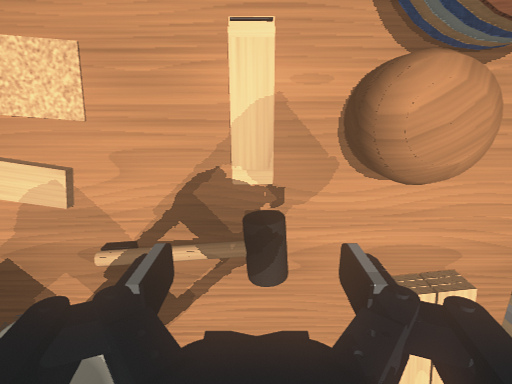

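Run:
```python
from h import *
im=cv2.imread("pics/w1.png"); o=dict(fovy=68.09722709081521,cx=256.01542188,cy=193.57442147,position=[ 0.49005387, -0.3731214 ,  0.4221495 ],attitude=[-0.69854413,  0.70013656,  0.10515402, -0.10386304])
v=im.astype(int)
print("col251 top",[(r,v[r,251].tolist()) for r in range(12,28)])
print("col250 bot",[(r,v[r,262].tolist()) for r in range(176,192)])
for r in (40,80,150): 
    g=v[r,:,0]; d=np.abs(np.diff(v[r,215:290].sum(1))); i=[215+int(np.argmax(d[:30]))+.5,215+45+int(np.argmax(d[45:]))+.5]; print(r,i,ray(o,[[i[0]+.5,r],[i[1]+.5,r]],.018).round(4).tolist())
for r,z in((16.5,.003),(20,.018),(21,.018),(22,.018),(24,.018),(184,.018),(184,.012),(180,.018)): print(r,z,ray(o,[[252,r]],z)[0].round(4))
c=optics.get_calibration("top")
```

```text
col251 top [(12, [92, 142, 206]), (13, [92, 139, 206]), (14, [91, 138, 204]), (15, [88, 137, 201]), (16, [126, 185, 244]), (17, [55, 70, 94]), (18, [88, 91, 101]), (19, [47, 54, 71]), (20, [36, 46, 65]), (21, [152, 217, 255]), (22, [154, 218, 247]), (23, [156, 220, 245]), (24, [155, 220, 245]), (25, [157, 220, 245]), (26, [156, 220, 245]), (27, [157, 220, 245])]
col250 bot [(176, [132, 186, 232]), (177, [135, 191, 235]), (178, [135, 192, 235]), (179, [132, 187, 232]), (180, [134, 191, 235]), (181, [137, 194, 235]), (182, [133, 190, 234]), (183, [135, 192, 236]), (184, [96, 140, 194]), (185, [93, 143, 210]), (186, [66, 97, 138]), (187, [66, 94, 135]), (188, [66, 98, 140]), (189, [67, 98, 141]), (190, [67, 98, 141]), (191, [65, 96, 138])]
40 [227.5, 274.5] [[0.5716, -0.337, 0.018], [0.5714, -0.397, 0.018]]
80 [228.5, 274.5] [[0.524, -0.3368, 0.018], [0.5238, -0.3978, 0.018]]
150 [230.5, 273.5] [[0.4313, -0.3368, 0.018], [0.4312, -0.3979, 0.018]]
16.5 0.003 [ 0.6019 -0.3676  0.003 ]
20 0.018 [ 0.594  -0.3678  0.018 ]
21 0.018 [ 0.5929 -0.3677  0.018 ]
22 0.018 [ 0.5918 -0.3677  0.018 ]
24 0.018 [ 0.5896 -0.3677  0.018 ]
184 0.018 [ 0.3813 -0.3663  0.018 ]
184 0.012 [ 0.3796 -0.3662  0.012 ]
180 0.018 [ 0.3873 -0.3664  0.018 ]
```

>>> servo_tool(motion=[[[0.052,0.0026,0,0.0556,0],[0.052,0.0026,0,0.0556,0],[0.052,0.0026,0,0.0556,0],[0.052,0.0026,0,0.0556,0],[0.052,0.0026,0,0.0556,0]]])

```text
t: 1.45
ee_pos: [0.4795, -0.3719, 0.3045]
eef_rot: [0.905, 0.426, -0.0, -0.0]
ft_force: [-0.2, 0.9, -0.1]
width: 0.0856
finger_force: 0.0
```

>>> servo_tool(motion=[[[0.052,0.0026,0,0.0556,0],[0.052,0.0026,0,0.0556,0],[0.052,0.0026,0,0.0556,0],[0.052,0.0026,0,0.0556,0],[0.052,0.0026,0,0.0556,0]]])

```text
t: 2.08
ee_pos: [0.5445, -0.3687, 0.3044]
eef_rot: [0.64, 0.768, -0.0, -0.0]
ft_force: [-0.2, 0.4, -0.6]
width: 0.0853
finger_force: 0.0
```

>>> servo_tool(motion=[[[0,0,-0.08,0.0556,0],[0,0,-0.08,0.0556,0],[0,0,-0.08,0.0556,0],[0,0,-0.08,0.0556,0],[0,0,-0.08,0.0556,0]]])

```text
t: 2.7
ee_pos: [0.544, -0.3686, 0.2039]
eef_rot: [0.255, 0.967, 0.0, -0.0]
ft_force: [0.4, 0.2, -0.3]
width: 0.0857
finger_force: 0.0
```

>>> servo_tool(motion=[[[0,0,-0.1,0.0556,0],[0,0,-0.1,0.0556,0],[0,0,-0.1,0.0556,0],[0,0,0,0,0]]])

```text
t: 3.2
ee_pos: [0.5432, -0.368, 0.128]
eef_rot: [-0.001, 1.0, 0.001, -0.001]
ft_force: [0.4, 0.5, -0.2]
width: 0.0857
finger_force: 0.0
```

Run:
```python
from h import *
o=monitor.get_obs(); print(o["t"],o["ee_pos"],R.from_quat(o["eef_rot"]).as_euler("xyz",degrees=True),o["joint_pos"],o["ft_force"])
c,im=snap("wrist","w2.png")
P=np.array([[.3815,-.367,.012],[.545,-.337,.018],[.545,-.397,.018],[.392,-.337,.018],[.392,-.397,.018]]);print(proj(c,P))
```

```text
3.2 [ 0.54320331 -0.36800672  0.12797866] [ 1.79860552e+02 -1.68819900e-01 -1.79908860e+02] [-6.86414313e-01  6.71773072e-01  1.39083996e+00  1.03923305e-05
  1.08280128e+00 -2.25880264e+00] [ 0.39946327  0.52053784 -0.16068156]
[[256.03033281 -23.92060088]
 [291.33456751 201.57610011]
 [220.16474601 201.56197709]
 [299.68277047  -9.6277635 ]
 [212.34489951  -9.9096676 ]]
```

View pics/w2.png

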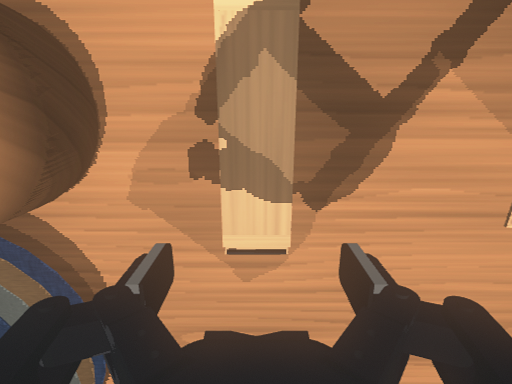

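Run:
```python
from h import *
c=optics.get_calibration("wrist");im=cv2.imread("pics/w2.png").astype(int)
print([(r,im[r,258].sum()) for r in range(240,262)])
print(ray(c,[[258,244.5],[258,248]],.018), ray(c,[[258,254]],.003))
for r in (215,230):print(ray(c,[[222.5,r],[291.5,r]],.018)); print(im[r,214:228].sum(1),im[r,284:298].sum(1))
```

```text
[(240, np.int64(581)), (241, np.int64(586)), (242, np.int64(581)), (243, np.int64(577)), (244, np.int64(572)), (245, np.int64(571)), (246, np.int64(577)), (247, np.int64(568)), (248, np.int64(573)), (249, np.int64(282)), (250, np.int64(200)), (251, np.int64(211)), (252, np.int64(215)), (253, np.int64(234)), (254, np.int64(285)), (255, np.int64(414)), (256, np.int64(416)), (257, np.int64(415)), (258, np.int64(415)), (259, np.int64(408)), (260, np.int64(407)), (261, np.int64(394))]
[[ 0.58662567 -0.36577122  0.018     ]
 [ 0.59008302 -0.36576997  0.018     ]] [[ 0.60437362 -0.36562889  0.003     ]]
[[ 0.55846132 -0.39633569  0.018     ]
 [ 0.55861581 -0.3369306   0.018     ]]
[390 392 392 392 392 391 385 482 556 559 560 562 562 562] [581 577 571 561 554 556 562 496 378 383 384 386 386 386]
[[ 0.5725048  -0.39684197  0.018     ]
 [ 0.5726707  -0.33644236  0.018     ]]
[381 379 382 381 378 381 381 394 494 552 554 554 555 555] [578 572 563 554 548 555 498 386 379 381 382 382 382 380]
```

>>> servo_tool(motion=[[[0.003,0.0056,-0.12,0,0],[0,0,-0.12,0,0],[0,0,-0.1,0,0],[0,0,-0.056,0,0],[0,0,-0.02,0,0]]])

```text
t: 3.88
ee_pos: [0.5452, -0.3675, 0.026]
eef_rot: [-0.0, 1.0, -0.0, 0.0]
ft_force: [-0.1, -0.8, 0.1]
width: 0.0851
finger_force: 0.0
```

>>> servo_tool(motion=[[[0,0,0,0,0],[0,0,0,0,60],[0,0,0,0,100],[0,0,0,0,255],[0,0,0,0,255]]], newtons=40)

```text
t: 4.5
ee_pos: [0.5453, -0.3676, 0.0268]
eef_rot: [-0.001, 1.0, -0.0, 0.001]
ft_force: [-1.3, 0.5, 6.9]
width: 0.0587
finger_force: 42.7
```

>>> servo_tool(motion=[[[0,0,0,0,255],[0,0,0,0,255],[0,0,0,0,255]]])

```text
t: 4.88
ee_pos: [0.5453, -0.3676, 0.0268]
eef_rot: [-0.001, 1.0, -0.0, 0.0]
ft_force: [-0.9, 0.9, 7.5]
width: 0.059
finger_force: 42.7
```

Run:
```python
from h import *
o=monitor.get_obs(); print(o)
c,im=snap("wrist","w3.png")
```

```text
{'t': 4.875, 'joint_pos': array([-6.83937021e-01,  8.04223770e-01,  1.44691504e+00, -5.35477386e-05,
        8.89141017e-01, -2.25691171e+00]), 'joint_velocities': array([-0.00062243,  0.00054071, -0.0008585 , -0.00046429,  0.0011179 ,
       -0.00052707]), 'joint_torque': array([ 1.36408797e-01, -9.66450977e+01, -2.47834522e+01,  4.65451274e-02,
       -5.09115681e-01, -3.11903050e-02]), 'ee_pos': array([ 0.54527891, -0.36763044,  0.02682204]), 'eef_rot': array([-1.10603766e-03,  9.99999173e-01, -4.31416658e-04,  4.95166173e-04]), 'ft_force': array([-0.9141814 ,  0.88792951,  7.49379948]), 'torque': array([ 0.15972141,  0.21119071, -0.07388308]), 'finger_force': 42.699063420295715, 'width': 0.05900699007797967}
```

View pics/w3.png

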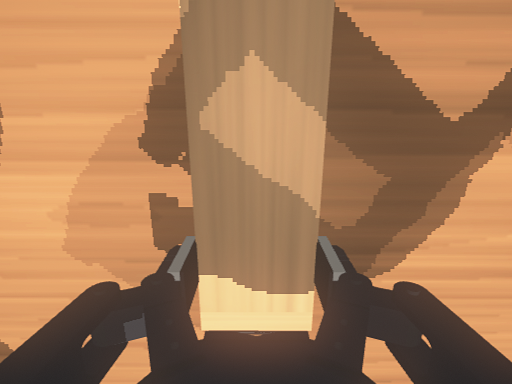

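>>> servo_tool(motion=[[[0,0,0,0,40],[0,0,0.012,0,40],[0,0,0.012,0,40],[0,0,0,0,40],[0,0,0,0,255]]], newtons=50)

```text
t: 5.55
ee_pos: [0.545, -0.3674, 0.0322]
eef_rot: [-0.001, 1.0, -0.0, 0.0]
ft_force: [-6.0, 5.4, 19.3]
width: 0.0583
finger_force: 49.1
```

>>> servo_tool(motion=[[[0,0,0,0,255],[0,0,0,0,255],[0,0,0,0,255]]])

```text
t: 5.92
ee_pos: [0.545, -0.3674, 0.0323]
eef_rot: [-0.001, 1.0, -0.0, 0.0]
ft_force: [-2.5, 1.8, 10.2]
width: 0.0582
finger_force: 52.2
```

Run:
```python
from h import *
o=monitor.get_obs(); c=optics.get_calibration("wrist"); e=o["ee_pos"]; print(e,o["ft_force"])
f=192/np.tan(np.radians(c["fovy"])/2)
for px in [(193,237),(170,278),(182,237),(320,237),(343,278),(163,243),(122,305)]:
    d=R.from_quat(c["attitude"]).apply([(px[0]-c["cx"])/f,(px[1]-c["cy"])/f,1]); p=c["position"]
    for off in (-.011,):
        s=(e[0]+off-p[0])/d[0]; print(px,off,((p+d*s)-e).round(4))
```

```text
[ 0.54500809 -0.36739017  0.03232171] [-2.54944195  1.78820449 10.15011526]
(193, 237) -0.011 [-0.011  -0.0312 -0.0146]
(170, 278) -0.011 [-0.011  -0.0325  0.0215]
(182, 237) -0.011 [-0.011  -0.0368 -0.0146]
(320, 237) -0.011 [-0.011   0.0334 -0.0149]
(343, 278) -0.011 [-0.011   0.0345  0.0213]
(163, 243) -0.011 [-0.011  -0.0444 -0.0079]
(122, 305) -0.011 [-0.011  -0.044   0.0372]
```

>>> servo_tool(motion=[[[0,0,0,0,40],[0,0,0,0,40],[0,0,-0.026,0,40],[0,0,-0.026,0,40],[0,0,0,0,40]]])

```text
t: 6.55
ee_pos: [0.5445, -0.367, 0.0179]
eef_rot: [-0.001, 1.0, 0.0, -0.001]
ft_force: [-0.3, -0.4, 0.0]
width: 0.0721
finger_force: 0.0
```

>>> servo_tool(motion=[[[0,0,0,0,60],[0,0,0,0,90],[0,0,0,0,255],[0,0,0,0,255],[0,0,0,0,255]]], newtons=40)

```text
t: 7.18
ee_pos: [0.5456, -0.3679, 0.0202]
eef_rot: [-0.001, 1.0, -0.001, 0.001]
ft_force: [-1.1, 0.0, 15.3]
width: 0.0592
finger_force: 51.9
```

Run:
```python
from h import *
o=monitor.get_obs(); print(o["ee_pos"],o["ft_force"],o["torque"],o["width"],R.from_quat(o["eef_rot"]).as_euler("xyz",degrees=True))
c,im=snap("side","s1.png"); p=proj(c,o["ee_pos"])[0].astype(int); print(p)
x,y=p; cv2.imwrite("pics/s1c.png",cv2.resize(im[max(y-70,0):y+60,max(x-100,0):x+75],None,fx=4,fy=4,interpolation=cv2.INTER_CUBIC))
```

```text
[ 0.54560544 -0.36794553  0.02020621] [-1.05365195e+00  3.55682753e-03  1.53090632e+01] [0.44037989 0.35158885 0.08190672] 0.059224378394070416 [-1.79914274e+02  9.97383100e-02 -1.79859744e+02]
[263 144]
```

View pics/s1c.png

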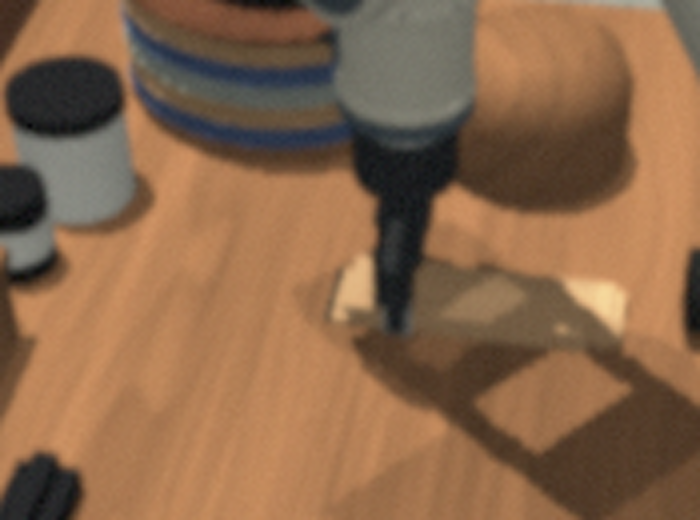

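>>> servo_tool(motion=[[[-0.0044,0,0.048,0,255],[-0.0072,0,0.0384,0,255],[-0.0096,0,0.0376,0,255],[-0.012,0,0.0352,0,255],[0,0,0,0,255]]])

```text
t: 7.85
ee_pos: [0.5366, -0.3676, 0.0594]
eef_rot: [-0.001, 1.0, -0.0, 0.0]
ft_force: [0.6, -0.2, -2.2]
width: 0.0593
finger_force: 44.0
```

>>> servo_tool(motion=[[[-0.0132,0,0.0388,0,255],[-0.016,0,0.0384,0,255],[-0.0176,0,0.0356,0,255],[-0.02,0,0.0352,0,255],[0,0,0,0,255]]])

```text
t: 8.48
ee_pos: [0.5198, -0.3676, 0.0965]
eef_rot: [-0.001, 1.0, -0.0, 0.0]
ft_force: [0.7, 0.5, -1.9]
width: 0.0588
finger_force: 44.0
```

Run:
```python
from h import *
o=monitor.get_obs(); print(o["ee_pos"],o["ft_force"],o["torque"],o["width"],o["finger_force"])
c,im=snap("side","s2.png"); p=proj(c,o["ee_pos"])[0].astype(int); print(p)
c2,i2=snap("wrist","w4.png")
x,y=p; a=cv2.resize(im[max(y-50,0):y+70,max(x-60,0):x+90],None,fx=3,fy=3,interpolation=cv2.INTER_CUBIC)
b=cv2.resize(i2,(int(512*360/384),360)); cv2.imwrite("pics/s2c.png",cv2.resize(np.hstack([a,b[:,120:420]]),None,fx=1,fy=1))
```

```text
[ 0.51983655 -0.36760295  0.09646484] [ 0.7064057   0.46172117 -1.86439551] [-0.01308757 -0.12110699 -0.0393079 ] 0.0587643251306604 43.985087871551514
[272 125]
```

View pics/s2c.png

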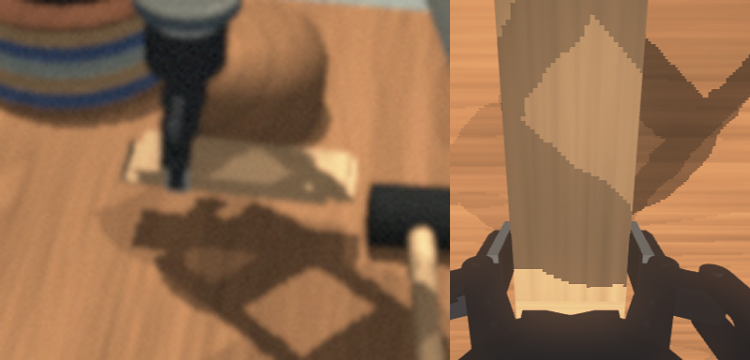

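>>> servo_tool(motion=[[[0.03,0,-0.08,0,255],[0.03,0,-0.08,0,255],[0.013,0,-0.06,0,255],[0,0,0,0,255]]])

```text
t: 9.07
ee_pos: [0.5377, -0.3666, 0.0385]
eef_rot: [-0.001, 1.0, 0.001, -0.001]
ft_force: [0.7, 0.7, -2.0]
width: 0.0589
finger_force: 43.9
```

>>> servo_tool(motion=[[[0,0,0,0,255],[0,0,0,0,255],[0,0,0,0,255],[0,0,0,0,255]]], newtons=20)

```text
t: 9.57
ee_pos: [0.5382, -0.3674, 0.0409]
eef_rot: [-0.001, 1.0, -0.0, 0.0]
ft_force: [-0.1, 0.1, -1.9]
width: 0.0592
finger_force: 43.9
```

Run:
```python
from h import *
o=monitor.get_obs(); print(o["ee_pos"],o["ft_force"],o["torque"],o["width"],o["finger_force"])
```

```text
[ 0.53824469 -0.36741049  0.04092863] [-0.13812278  0.13179269 -1.92209174] [-0.03864913 -0.11330282  0.02801373] 0.059207461332433195 43.8956218957901
```

>>> servo_tool(motion=[[[0,0,-0.03,0,255],[0,0,-0.02,0,255],[0,0,0,0,82],[0,0,0,0,80],[0,0,0,0,80]]], newtons=20)

```text
t: 10.2
ee_pos: [0.5383, -0.3674, 0.0282]
eef_rot: [-0.001, 1.0, -0.0, 0.0]
ft_force: [0.7, -1.2, -2.0]
width: 0.059
finger_force: 43.9
```

>>> servo_tool(motion=[[[0,0,0,0,79],[0,0,0,0,79]]])

```text
t: 10.45
ee_pos: [0.5382, -0.3673, 0.0281]
eef_rot: [-0.001, 1.0, -0.0, 0.0]
ft_force: [0.2, 1.4, -2.6]
width: 0.0592
finger_force: 43.9
```

Run:
```python
from h import *
o=monitor.get_obs(); print(o["ee_pos"],o["ft_force"],o["torque"],o["width"],o["finger_force"])
```

```text
[ 0.53819313 -0.36734652  0.02814034] [ 0.17575093  1.36969254 -2.60205319] [ 0.00735499 -0.1132586   0.03522847] 0.05918106482738443 43.93778622150421
```

>>> servo_tool(motion=[[[0,0,-0.01,0,78],[0,0,0,0,78]]])

```text
t: 10.7
ee_pos: [0.538, -0.3672, 0.0253]
eef_rot: [-0.001, 1.0, 0.0, -0.0]
ft_force: [0.3, 0.1, -1.4]
width: 0.0594
finger_force: 31.1
```

>>> servo_tool(motion=[[[0,0,0,0,77],[0,0,0,0,77]]])

```text
t: 10.95
ee_pos: [0.5382, -0.3673, 0.0256]
eef_rot: [-0.001, 1.0, -0.0, 0.0]
ft_force: [-0.8, 0.5, -1.8]
width: 0.0599
finger_force: 16.7
```

>>> servo_tool(motion=[[[0,0,0,0,76],[0,0,0,0,76]]])

```text
t: 11.2
ee_pos: [0.5382, -0.3673, 0.0256]
eef_rot: [-0.001, 1.0, -0.0, 0.0]
ft_force: [-0.1, -0.0, -1.5]
width: 0.06
finger_force: 2.2
```

Run:
```python
from h import *
o=monitor.get_obs(); print(o["ee_pos"],o["ft_force"],o["torque"],o["width"],o["finger_force"])
```

```text
[ 0.5381926  -0.36734921  0.02563734] [-0.05261915 -0.04864758 -1.51075242] [ 0.02171861  0.02810749 -0.01554964] 0.06000286230632653 2.1578966081142426
```

>>> servo_tool(motion=[[[-0.004,0,0.0276,0,76],[-0.006,0,0.0276,0,76],[-0.008,0,0.0276,0,76]]])

```text
t: 11.58
ee_pos: [0.5337, -0.3674, 0.047]
eef_rot: [-0.001, 1.0, -0.0, 0.0]
ft_force: [0.1, -0.4, -0.7]
width: 0.0602
finger_force: 2.2
```

Run:
```python
from h import *
o=monitor.get_obs(); print(o["ee_pos"],o["ft_force"],o["torque"],o["width"],o["finger_force"])
c,im=snap("side","s3.png"); x,y=proj(c,o["ee_pos"])[0].astype(int)
cv2.imwrite("pics/s3c.png",cv2.resize(im[y-40:y+60,x-50:x+80],None,fx=5,fy=5,interpolation=cv2.INTER_CUBIC))
```

```text
[ 0.53373638 -0.36735857  0.0470343 ] [ 0.11194708 -0.4013201  -0.74775576] [ 0.01011782 -0.04967864 -0.01477764] 0.06015497103383482 2.205638699233532
```

View pics/s3c.png

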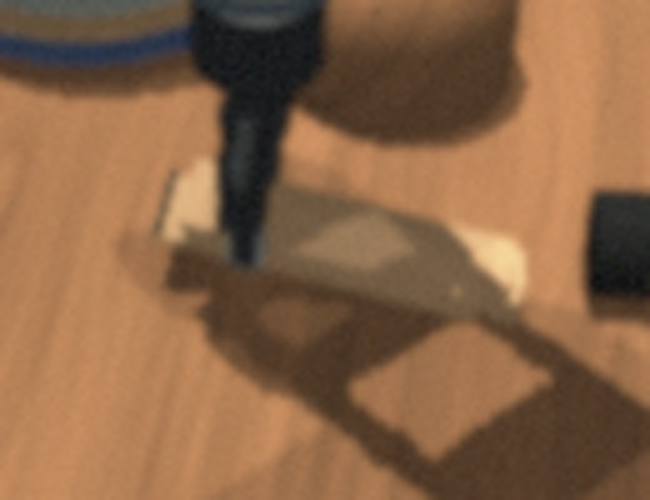

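>>> servo_tool(motion=[[[-0.0096,0,0.0273,0,76],[-0.0104,0,0.0273,0,76],[-0.0112,0,0.0273,0,76],[-0.012,0,0.0273,0,76]]])

```text
t: 12.12
ee_pos: [0.5227, -0.3673, 0.0741]
eef_rot: [-0.001, 1.0, -0.0, 0.0]
ft_force: [0.2, -0.6, -1.4]
width: 0.0601
finger_force: 2.0
```

>>> servo_tool(motion=[[[-0.0128,0,0.0273,0,76],[-0.0136,0,0.0273,0,76],[-0.0144,0,0.0273,0,76],[0,0,0,0,76]]])

```text
t: 12.62
ee_pos: [0.5126, -0.3675, 0.0946]
eef_rot: [-0.001, 1.0, -0.0, 0.0]
ft_force: [2.3, -0.9, -0.8]
width: 0.06
finger_force: 2.1
```

Run:
```python
from h import *
o=monitor.get_obs(); print(o["ee_pos"],o["ft_force"],o["torque"],o["width"],o["finger_force"])
c,im=snap("side","s4.png"); x,y=proj(c,o["ee_pos"])[0].astype(int)
cw,iw=snap("wrist","w5.png")
a=cv2.resize(im[y-30:y+60,x-45:x+75],None,fx=4,fy=4,interpolation=cv2.INTER_CUBIC)
cv2.imwrite("pics/s4c.png",np.hstack([a,cv2.resize(iw,(480,360))[:,100:400]]))
```

```text
[ 0.51256191 -0.36745547  0.09462369] [ 2.3183823  -0.85072006 -0.80555759] [-0.02472525 -0.14653533  0.03512245] 0.06002610466656557 2.0652974769473076
```

View pics/s4c.png

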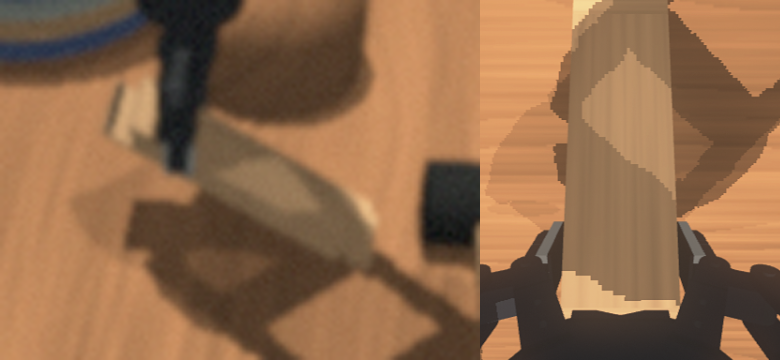

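>>> servo_tool(motion=[[[0,0,0,0,79],[0,0,0,0,80],[0,0,0.004,0,80],[0,0,0.1,0,80],[0,0,0.136,0,80]]])

```text
t: 13.35
ee_pos: [0.512, -0.3668, 0.1538]
eef_rot: [-0.001, 1.0, 0.001, -0.001]
ft_force: [0.1, 0.2, -1.8]
width: 0.0598
finger_force: 23.1
```

Run:
```python
from h import *
o=monitor.get_obs(); print(o["ee_pos"],o["ft_force"],o["torque"],o["width"],o["finger_force"])
cw,iw=snap("wrist","w6.png"); np.save("w6.npy",cw,allow_pickle=True)
o=monitor.get_obs(); e=o["ee_pos"]; print(e)
# predicted end_edge & tongue tip for theta
for th in (24,27,30,33,36):
    s,k=np.sin(np.radians(th)),np.cos(np.radians(th))
    piv=e+[0,0,-.0092]
    f=lambda x,z: piv+[ (x*k-z*s)/1e3,0,(x*s+z*k)/1e3]
    P=[f(-155.6,7)+[0,d,0] for d in(-.03,.03)]+[f(-164.1,1)]; print(th,proj(cw,P).round(1).tolist())
v=iw.astype(int); print([ (r,v[r,240].tolist()) for r in range(0,40,2)])
for r in (20,60,100,150): d=np.abs(np.diff(v[r].sum(1))); print(r,np.where(d>60)[0])
```

```text
[ 0.5120061  -0.36676188  0.15378371] [ 0.05126837  0.2112655  -1.77672179] [-0.02155945 -0.09604712 -0.02677901] 0.059760434722885614 23.081566393375397
[ 0.51369327 -0.36814349  0.1587875 ]
24 [[195.5, -29.4], [308.7, -28.9], [252.3, -33.1]]
27 [[198.5, -16.4], [306.0, -16.0], [252.4, -19.4]]
30 [[201.2, -4.1], [303.5, -3.7], [252.5, -6.4]]
33 [[203.7, 7.7], [301.3, 8.0], [252.6, 6.0]]
36 [[205.9, 19.0], [299.3, 19.3], [252.7, 17.9]]
[(0, [102, 142, 184]), (2, [101, 143, 185]), (4, [102, 143, 186]), (6, [101, 142, 185]), (8, [100, 142, 183]), (10, [101, 141, 182]), (12, [98, 135, 175]), (14, [88, 122, 158]), (16, [79, 110, 142]), (18, [80, 110, 142]), (20, [80, 111, 143]), (22, [79, 111, 143]), (24, [80, 110, 143]), (26, [80, 111, 144]), (28, [80, 110, 143]), (30, [80, 111, 144]), (32, [80, 111, 143]), (34, [81, 111, 144]), (36, [81, 112, 143]), (38, [81, 112, 143])]
20 [214 215 446 447 483 484]
60 [ 76  77 203 308 338 339 410 411 448 449]
100 [110 111 310 406 407]
150 [121 122 312 374 375 507 508]
```

>>> servo_tool(motion=[[[0,0,0,0,255],[0,0,0,0,255],[0.0054,0.08,0,-0.04,255],[0.0054,0.1018,0,-0.0544,255],[0.0054,0.1018,0,-0.0544,255]]], newtons=45)

```text
t: 14.02
ee_pos: [0.5161, -0.2954, 0.1528]
eef_rot: [0.233, 0.972, 0.0, -0.001]
ft_force: [0.2, 0.1, -1.8]
width: 0.0589
finger_force: 50.6
```

>>> servo_tool(motion=[[[0.0054,0.1018,0,-0.0544,255],[0.0054,0.1018,0,-0.0544,255],[0.0054,0.1018,0,-0.0544,255],[0.0054,0.1018,0,-0.0544,255],[0.0054,0.1018,0,-0.0544,255]]])

```text
t: 14.65
ee_pos: [0.5229, -0.1681, 0.153]
eef_rot: [0.615, 0.788, -0.0, -0.001]
ft_force: [0.4, -0.0, -1.0]
width: 0.0588
finger_force: 50.6
```

>>> servo_tool(motion=[[[0.0054,0.1018,0,-0.0544,255],[0.0054,0.1018,0,-0.0486,255],[0,0,0,0,255],[0,0,0,0,255]]])

```text
t: 15.15
ee_pos: [0.526, -0.1185, 0.1535]
eef_rot: [0.731, 0.682, -0.0, -0.0]
ft_force: [0.1, 0.2, -2.0]
width: 0.0588
finger_force: 50.6
```

Run:
```python
from h import *
o=monitor.get_obs(); print(o["t"],o["ee_pos"],o["ft_force"],o["torque"],o["width"],o["finger_force"],R.from_quat(o["eef_rot"]).as_euler("xyz",degrees=True))
cw,iw=snap("wrist","w7.png"); ct,it=snap("top","t7.png");cs,i_s=snap("side","s7.png"); np.save("c7.npy",[cw,ct,cs,o],allow_pickle=True)
x,y=140,170
a=cv2.resize(it[150:230,130:270],None,fx=3.0,fy=3.0,interpolation=cv2.INTER_CUBIC)  #420x240
b=cv2.resize(iw,(380,285)); b=np.vstack([b,np.zeros((315,380,3),np.uint8)])
s=cv2.resize(i_s[190:310,150:290],None,fx=3,fy=3,interpolation=cv2.INTER_CUBIC) #420x360
cv2.imwrite("pics/m7.png",np.hstack([np.vstack([a,s]),b]))
```

```text
15.15 [ 0.52595215 -0.11850669  0.15347621] [ 0.10541584  0.16468162 -1.97210526] [-0.08187262  0.01703305  0.03438224] 0.05879208112255126 50.6074458360672 [-1.79942622e+02 -3.08201356e-03  8.59932578e+01]
```

View pics/m7.png

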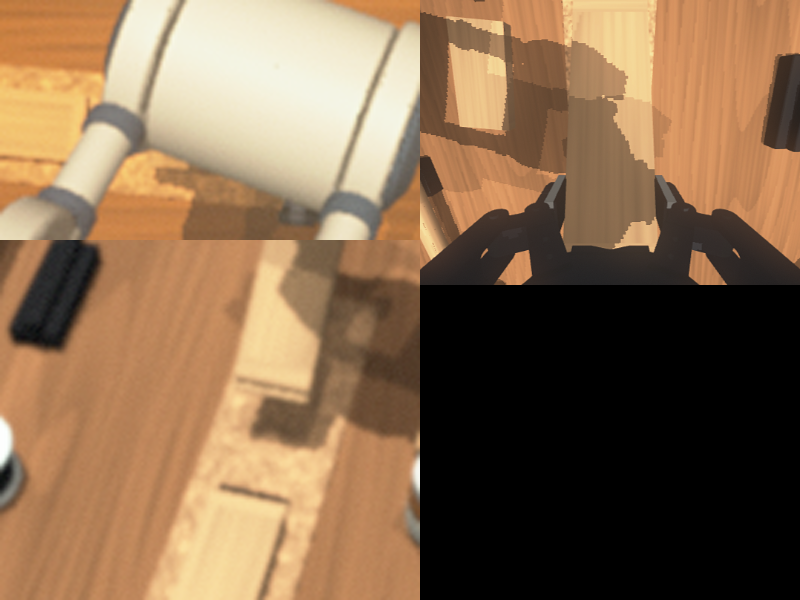

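>>> servo_tool(motion=[[[-0.107,0.133,0.08,0,255],[-0.107,0.133,0.08,0,255],[-0.107,0.133,0.08,0,255],[0,0,0,0,255],[0,0,0,0,255]]])

```text
t: 15.92
ee_pos: [0.4464, -0.019, 0.2142]
eef_rot: [0.732, 0.681, 0.0, 0.0]
ft_force: [0.1, 0.0, -1.6]
width: 0.0591
finger_force: 50.6
```

Run:
```python
from h import *
o=monitor.get_obs(); print(o["t"],o["ee_pos"],R.from_quat(o["eef_rot"]).as_euler("xyz",degrees=True))
cw,iw=snap("wrist","w8.png"); np.save("c8.npy",[cw,o],allow_pickle=True)
# rectified map of plane z=.021, 1mm/px around row end; print profile
xs=np.arange(.48,.62,.001); ys=np.arange(.03,.16,.001)
X,Y=np.meshgrid(xs,ys); p=proj(cw,np.c_[X.ravel(),Y.ravel(),np.full(X.size,.021)]).reshape(X.shape+(2,)).astype(np.float32)
print("corner px",p[0,0],p[0,-1],p[-1,0],p[-1,-1])
m=cv2.remap(iw,p[...,0],p[...,1],cv2.INTER_LINEAR); cv2.imwrite("pics/rect.png",m)
g=m.astype(int).sum(2)
for yy in (.05,.07,.085,.095,.105,.12): print(yy, g[int(round((yy-.03)*1000)),::3].tolist())
```

```text
15.925 [ 0.44636855 -0.01896768  0.21417673] [1.79948576e+02 1.10783704e-02 8.58738801e+01]
corner px [283.8178  130.53552] [414.92975 120.87397] [277.81802    -9.6447935] [427.52017  -22.166431]
0.05 [574, 578, 576, 569, 569, 574, 573, 575, 567, 572, 603, 572, 583, 621, 565, 556, 508, 485, 537, 590, 615, 578, 588, 573, 599, 602, 570, 594, 525, 527, 588, 541, 531, 591, 470, 433, 416, 403, 432, 438, 438, 398, 387, 416, 432, 421, 422]
0.07 [579, 582, 582, 572, 570, 572, 572, 573, 564, 571, 552, 571, 602, 594, 586, 555, 605, 608, 592, 604, 541, 501, 534, 558, 567, 549, 549, 564, 554, 552, 507, 479, 540, 524, 509, 425, 421, 404, 431, 437, 432, 396, 386, 413, 434, 419, 422]
0.085 [579, 581, 584, 575, 566, 571, 571, 569, 562, 576, 623, 623, 618, 615, 608, 612, 615, 616, 614, 616, 614, 616, 614, 611, 608, 607, 604, 601, 593, 528, 570, 558, 531, 610, 616, 433, 423, 405, 427, 438, 432, 392, 384, 412, 439, 418, 421]
0.095 [578, 583, 584, 575, 569, 571, 571, 567, 560, 551, 339, 335, 424, 495, 573, 640, 634, 629, 623, 619, 619, 618, 614, 610, 608, 608, 607, 608, 606, 604, 581, 554, 575, 528, 543, 507, 417, 403, 426, 434, 428, 390, 381, 408, 438, 416, 417]
0.105 [577, 584, 584, 576, 568, 569, 569, 565, 558, 520, 306, 627, 621, 618, 616, 613, 613, 611, 611, 608, 604, 604, 603, 584, 602, 588, 560, 583, 613, 600, 588, 528, 487, 488, 539, 576, 418, 399, 421, 432, 428, 389, 377, 407, 435, 413, 414]
0.12 [575, 582, 584, 577, 565, 568, 567, 560, 555, 476, 272, 560, 595, 594, 574, 589, 599, 596, 592, 592, 581, 597, 603, 583, 594, 593, 574, 568, 603, 609, 584, 560, 586, 527, 575, 562, 406, 421, 416, 424, 422, 387, 378, 415, 431, 407, 408]
```

Run:
```python
from h import *
cw,o=np.load("c8.npy",allow_pickle=True); iw=cv2.imread("pics/w8.png")
def rect(z,x0,x1,y0,y1,d=.001):
    xs=np.arange(x0,x1,d); ys=np.arange(y0,y1,d); X,Y=np.meshgrid(xs,ys)
    p=proj(cw,np.c_[X.ravel(),Y.ravel(),np.full(X.size,z)]).reshape(X.shape+(2,)).astype(np.float32)
    return cv2.remap(iw,p[...,0],p[...,1],cv2.INTER_LINEAR)
m=rect(.021,.5,.59,.10,.14)
h=cv2.cvtColor(m,cv2.COLOR_BGR2HSV).astype(int)
print("std over 9 rows of sum, and mean sat, hue per x (sheared 4.1deg)")
for r0 in (4,16,28):
    print(r0,"S",h[r0:r0+8,:,1].mean(0).astype(int)[::2].tolist()); print("sd",m[r0:r0+8].astype(int).sum(2).std(0).astype(int)[::2].tolist())
n=rect(.021,.505,.585,.07,.115).astype(int).sum(2)
for x in range(8,72,6): print(.505+x/1000, n[:,x].tolist())
```

```text
std over 9 rows of sum, and mean sat, hue per x (sheared 4.1deg)
4 S [107, 109, 109, 107, 121, 118, 103, 98, 98, 99, 100, 101, 99, 97, 98, 99, 99, 100, 100, 103, 102, 100, 100, 100, 103, 103, 100, 101, 103, 108, 107, 102, 96, 96, 102, 103, 116, 122, 116, 113, 117, 120, 116, 130, 140]
sd [0, 1, 1, 5, 16, 27, 35, 13, 12, 12, 16, 17, 12, 8, 8, 9, 7, 9, 7, 10, 9, 4, 3, 2, 8, 7, 2, 2, 4, 5, 3, 2, 1, 0, 1, 1, 30, 5, 45, 49, 42, 16, 37, 7, 1]
16 S [108, 110, 109, 111, 122, 117, 118, 102, 101, 101, 103, 106, 103, 101, 100, 101, 101, 102, 103, 102, 105, 101, 100, 99, 102, 106, 101, 101, 103, 106, 109, 105, 99, 95, 100, 104, 107, 109, 107, 115, 118, 109, 105, 117, 140]
sd [0, 1, 0, 1, 8, 4, 29, 0, 2, 2, 2, 1, 0, 1, 1, 1, 0, 0, 0, 1, 0, 1, 1, 0, 1, 1, 2, 1, 1, 3, 2, 2, 2, 0, 1, 0, 3, 9, 11, 11, 4, 6, 14, 22, 4]
28 S [109, 110, 110, 111, 122, 118, 115, 108, 101, 101, 102, 106, 105, 102, 101, 100, 101, 101, 103, 102, 103, 103, 100, 100, 99, 104, 104, 100, 102, 104, 109, 107, 102, 97, 98, 103, 104, 98, 98, 108, 119, 115, 113, 120, 133]
sd [1, 0, 0, 2, 28, 5, 23, 10, 0, 0, 0, 1, 0, 1, 2, 0, 0, 0, 1
[... 1939 characters left out ...]
590]
0.561 [564, 558, 572, 587, 552, 522, 580, 424, 220, 250, 293, 532, 609, 610, 606, 601, 607, 614, 605, 558, 556, 466, 510, 616, 606, 608, 608, 617, 615, 611, 610, 614, 607, 604, 584, 583, 581, 579, 580, 578, 577, 577, 573, 573, 573]
0.567 [552, 558, 582, 590, 580, 569, 567, 579, 595, 598, 595, 591, 588, 580, 554, 528, 536, 551, 563, 569, 561, 372, 623, 607, 601, 604, 609, 615, 610, 606, 612, 611, 602, 602, 601, 600, 600, 601, 603, 601, 604, 604, 605, 607, 607]
0.573 [479, 497, 518, 550, 561, 572, 576, 562, 535, 533, 560, 583, 580, 574, 571, 558, 564, 584, 580, 559, 541, 534, 533, 538, 542, 554, 571, 576, 571, 559, 550, 554, 571, 577, 558, 528, 499, 491, 495, 492, 483, 491, 509, 529, 533]
```

Run:
```python
from h import *
cw,o=np.load("c8.npy",allow_pickle=True); iw=cv2.imread("pics/w8.png")
d=.0005
xs=np.arange(.5,.59,d); ys=np.arange(.075,.14,d); X,Y=np.meshgrid(xs,ys)
p=proj(cw,np.c_[X.ravel(),Y.ravel(),np.full(X.size,.021)]).reshape(X.shape+(2,)).astype(np.float32)
g=cv2.remap(iw,p[...,0],p[...,1],cv2.INTER_CUBIC).astype(float).sum(2)
L=[];Rr=[]
for i,y in enumerate(ys):
    if y<.1: continue
    r=g[i]; a=(xs>.505)&(xs<.52); k=np.argmax(np.gradient(r)*a); L.append((y,xs[k]))
    a=(xs>.566)&(xs<.582); k=np.argmax(np.abs(np.gradient(r))*a); Rr.append((y,xs[k]))
E=[]
for j,x in enumerate(xs):
    if .516<x<.568:
        a=(ys>.088)&(ys<.1); k=np.argmax(np.gradient(g[:,j])*a); E.append((x,ys[k]))
def fit(q):
    q=np.array(q); s=np.ones(len(q),bool)
    for _ in range(6):
        f=np.polyfit(q[s,0],q[s,1],1); e=q[:,1]-np.polyval(f,q[:,0]); s=np.abs(e)<max(1.5*np.median(np.abs(e[s])),.0006)
    return f,s.sum(),len(s),e[s].std()
for n,q,v in(("L",L,.11),("R",Rr,.11),("E",E,.542)):
    f,a,b,s=fit(q); print(n,np.degrees(np.arctan(f[0])),np.polyval(f,v),a,b,s)
print(np.array(Rr)[::6,1])
# the held strip: long edges in this image at tool pose
print(o["ee_pos"])
v=iw.astype(int)
for r in (0,6,12,20,40,80,120,160,200): print(r,[ (int(c),int(v[r,c+1].sum()-v[r,c-1].sum())) for c in range(150,345) if abs(v[r,c+1].sum()-v[r,c-1].sum())>70])
```

```text
L 4.392075742911869 0.5111640319180958 81 81 0.00020998705178205168
R 10.350336144010383 0.5748833276396516 30 81 0.00027711457946789117
E -4.04060876508489 0.09333496745972444 104 104 0.00015822106265884494
[0.571  0.5735 0.5715 0.5715 0.572  0.576  0.5815 0.577  0.574  0.578
 0.5785 0.5815 0.576  0.5805]
[ 0.44636855 -0.01896768  0.21417673]
0 [(205, 81), (206, 152), (307, -103), (308, -232), (309, -116), (311, -71), (312, -102), (314, 276), (315, 331), (316, 91)]
6 [(205, 112), (206, 145), (307, -75), (308, -180), (311, -152), (312, -134), (313, 146), (314, 339), (315, 199)]
12 [(205, 105), (206, 100), (308, -232), (309, -179), (310, -82), (311, -80), (313, 244), (314, 381), (315, 115)]
20 [(205, 125), (306, -78), (307, -247), (308, -139), (310, -87), (311, -84), (312, 80), (313, 297), (314, 266)]
40 [(204, 98), (307, -145), (308, -218), (309, -162), (310, -71), (311, 77), (312, 282), (313, 255)]
80 [(157, 171), (158, 301), (159, 124), (202, -174), (203, -186), (258, 105), (259, 184), (328, -101), (329, -124), (338, -151), (339, -106), (340, 98), (341, 177)]
120 [(247, 124), (248, 201)]
160 [(174, 114), (175, 104), (199, -99), (200, -71), (257, 116), (258, 204), (316, 92), (342, 82)]
200 [(174, 121), (175, 121), (197, -77), (198, -78), (283, 98), (284, 183), (285, 72), (319, -72)]
```

Run:
```python
from h import *
for npy,pic in(("c8.npy","w8"),("c7.npy","w7")):
    a=np.load(npy,allow_pickle=True); cw,o=a[0],a[-1]; iw=cv2.imread(f"pics/{pic}.png").astype(int); e=o["ee_pos"]
    yaw=R.from_quat(o["eef_rot"]).as_euler("xyz")[2]; tx=np.array([np.cos(yaw),np.sin(yaw),0]); ty=np.array([np.sin(yaw),-np.cos(yaw),0])
    print(pic,np.degrees(yaw)); 
    for c in (225,256,290): print(c,[int(iw[r,c].sum()) for r in range(0,30)])
    for th in (28,30,32,34,36):
        t=np.radians(th); s,k=np.sin(t),np.cos(t); piv=e-[0,0,.0092]
        f=lambda x,z: piv-tx*(x*k-z*s)/1e3+np.array([0,0,(x*s+z*k)/1e3])
        P=[f(-155.6,7)+ty*d for d in(-.03,.03)]+[f(-164.1,1),f(-100,7)+ty*.03,f(-100,7)-ty*.03]
        print(th,proj(cw,P).round(1).tolist())
```

```text
w8 85.87388008665108
225 [554, 557, 564, 572, 570, 569, 569, 563, 563, 562, 559, 555, 543, 534, 539, 538, 530, 531, 533, 532, 536, 531, 534, 536, 535, 537, 537, 535, 536, 535]
256 [553, 559, 568, 572, 568, 562, 562, 560, 556, 561, 562, 554, 545, 537, 539, 543, 554, 557, 557, 558, 559, 559, 558, 560, 559, 560, 560, 561, 562, 562]
290 [555, 557, 564, 570, 562, 556, 556, 552, 551, 554, 559, 552, 543, 538, 538, 544, 565, 567, 569, 567, 567, 569, 567, 568, 568, 569, 570, 570, 568, 570]
28 [[204.2, -10.1], [307.1, -10.1], [255.7, -13.1], [310.7, 75.8], [200.7, 75.8]]
30 [[205.9, -2.3], [305.5, -2.2], [255.7, -4.8], [309.5, 79.3], [201.9, 79.3]]
32 [[207.4, 5.4], [304.0, 5.4], [255.7, 3.3], [308.3, 82.8], [203.1, 82.8]]
34 [[208.8, 12.9], [302.6, 12.9], [255.7, 11.2], [307.3, 86.4], [204.2, 86.4]]
36 [[210.1, 20.1], [301.3, 20.1], [255.7, 18.8], [306.2, 89.9], [205.2, 89.9]]
w7 85.99325777016494
225 [586, 591, 597, 605, 604, 604, 604, 598, 597, 597, 597, 589, 579, 570, 575, 574, 566, 569, 567, 568, 569, 568, 569, 571, 572, 573, 572, 572, 573, 570]
256 [589, 594, 602, 606, 604, 599, 596, 594, 592, 595, 595, 589, 578, 573, 575, 579, 590, 591, 591, 591, 592, 594, 593, 593, 595, 593, 595, 594, 595, 595]
290 [588, 592, 597, 603, 596, 592, 589, 588, 584, 590, 593, 587, 577, 573, 571, 579, 598, 600, 602, 601, 602, 603, 601, 602, 603, 601, 604, 603, 600, 602]
28 [[204.5, -10.0], [307.4, -10.1], [256.0, -13.0], [310.9, 75.9], [200.9, 75.9]]
30 [[206.1, -2.2], [305.8, -2.2], [256.0, -4.7], [309.7, 79.3], [202.2, 79.3]]
32 [[207.7, 5.5], [304.3, 5.4], [256.0, 3.4], [308.5, 82.8], [203.3, 82.8]]
34 [[209.1, 12.9], [302.9, 12.9], [256.0, 11.2], [307.5, 86.4], [204.4, 86.4]]
36 [[210.4, 20.2], [301.6, 20.2], [256.0, 18.9], [306.4, 90.0], [205.4, 90.0]]
```

>>> servo_tool(motion=[[[0.106,-0.0939,-0.05,-0.0004,255],[0.106,-0.0939,-0.05,0,255],[0.106,-0.0939,-0.05,0,255],[0,0,-0.1,0,255],[0,0,-0.1,0,255]]])

```text
t: 16.6
ee_pos: [0.5259, -0.0903, 0.125]
eef_rot: [0.733, 0.68, -0.0, -0.0]
ft_force: [-0.5, 0.4, -2.1]
width: 0.0589
finger_force: 50.7
```

>>> servo_tool(motion=[[[0,0,-0.067,0,255],[0,0,-0.02,0,255],[0,0,0,0,255],[0,0,0,0,255]]])

```text
t: 17.1
ee_pos: [0.5258, -0.0892, 0.1053]
eef_rot: [0.733, 0.681, 0.0, 0.0]
ft_force: [0.4, -0.7, -1.8]
width: 0.0588
finger_force: 50.5
```

Run:
```python
from h import *
o=monitor.get_obs(); print(o["t"],o["ee_pos"],o["ft_force"],o["torque"],R.from_quat(o["eef_rot"]).as_euler("xyz",degrees=True))
```

```text
17.1 [ 0.52584718 -0.08917949  0.1053351 ] [ 0.44440419 -0.66202595 -1.77023425] [-0.11128491  0.01013754 -0.01281709] [1.79950807e+02 9.56979418e-03 8.57780932e+01]
```

>>> servo_tool(motion=[[[0,0,-0.022,0,255],[0,0,0,0,255],[0,0,0,0,255]]])

```text
t: 17.48
ee_pos: [0.5255, -0.0889, 0.0994]
eef_rot: [0.733, 0.681, 0.0, 0.0]
ft_force: [0.2, -1.1, -2.4]
width: 0.059
finger_force: 50.6
```

>>> servo_tool(motion=[[[0,0,-0.004,0,255],[0,0,0,0,255]]])

```text
t: 17.73
ee_pos: [0.5254, -0.0889, 0.0983]
eef_rot: [0.733, 0.681, -0.0, -0.0]
ft_force: [-0.4, -0.3, -2.2]
width: 0.0588
finger_force: 50.6
```

>>> servo_tool(motion=[[[0,0,-0.004,0,255],[0,0,0,0,255]]])

```text
t: 17.98
ee_pos: [0.5255, -0.089, 0.0973]
eef_rot: [0.733, 0.681, 0.0, 0.0]
ft_force: [0.2, -0.5, -0.8]
width: 0.0586
finger_force: 50.7
```

Run:
```python
from h import *
o=monitor.get_obs(); print(o["t"],o["ee_pos"],o["ft_force"],o["torque"])
```

```text
17.975 [ 0.52547268 -0.0889638   0.0973155 ] [ 0.17010248 -0.5083911  -0.76020342] [-0.02523695 -0.04774306  0.00466261]
```

>>> servo_tool(motion=[[[0,0,0.0392,0,255],[0.0032,0.03,0.0392,0,255],[0.0032,0.0312,0,0,255],[0,0,0,0,255],[0,0,0,0,255]]])

```text
t: 18.6
ee_pos: [0.5269, -0.0735, 0.1167]
eef_rot: [0.732, 0.681, -0.0, -0.0]
ft_force: [-0.7, 0.5, -1.9]
width: 0.0593
finger_force: 50.7
```

Run:
```python
from h import *
o=monitor.get_obs(); print(o["t"],o["ee_pos"],o["ft_force"],o["torque"])
c,im=snap("side","s9.png")
```

```text
18.6 [ 0.52690425 -0.07348346  0.11671477] [-0.72568315  0.5339216  -1.90478596] [-0.08826504  0.00168859 -0.02398835]
```

>>> servo_tool(motion=[[[0.0012,0.0158,-0.0091,0,255],[0.0012,0.0158,-0.0091,0,255],[0.0012,0.0158,-0.0091,0,255],[0.0012,0.0158,-0.0091,0,255],[0,0,0,0,255]]])

```text
t: 19.27
ee_pos: [0.5281, -0.0575, 0.1076]
eef_rot: [0.733, 0.681, -0.0, -0.0]
ft_force: [0.5, 0.6, -1.9]
width: 0.0589
finger_force: 50.7
```

>>> servo_tool(motion=[[[0.0012,0.0158,-0.0091,0,255],[0.0012,0.0158,-0.0091,0,255],[0.0012,0.0158,-0.0091,0,255],[0,0,0,0,255],[0,0,0,0,255]]])

```text
t: 19.9
ee_pos: [0.5291, -0.0459, 0.101]
eef_rot: [0.733, 0.681, 0.0, -0.0]
ft_force: [-1.1, 1.0, -1.2]
width: 0.059
finger_force: 50.7
```

Run:
```python
from h import *
o=monitor.get_obs(); print(o["t"],o["ee_pos"],o["ft_force"],o["torque"])
c,im=snap("side","s10.png")
```

```text
19.9 [ 0.52913341 -0.0459188   0.10100259] [-1.06819484  0.97503361 -1.15743784] [0.07559186 0.07884235 0.01027315]
```

>>> servo_tool(motion=[[[0.0006,0.008,-0.0008,0,255],[0.0006,0.008,0,0,255],[0,0,0,0,255]]])

```text
t: 20.32
ee_pos: [0.5295, -0.0419, 0.1008]
eef_rot: [0.733, 0.681, 0.0, 0.0]
ft_force: [-0.4, -1.0, -0.1]
width: 0.0589
finger_force: 50.8
```

>>> servo_tool(motion=[[[0.0006,0.008,0,0,255],[0.0006,0.008,0,0,255],[0,0,0,0,255]]])

```text
t: 20.7
ee_pos: [0.5298, -0.0378, 0.1008]
eef_rot: [0.733, 0.681, 0.0, -0.0]
ft_force: [-0.3, -0.3, -1.6]
width: 0.0588
finger_force: 50.8
```

Run:
```python
from h import *
o=monitor.get_obs(); print(o["t"],o["ee_pos"],o["ft_force"],o["torque"])
c,im=snap("side","s11.png")
```

```text
20.7 [ 0.52976381 -0.03776934  0.1007887 ] [-0.29384303 -0.32287385 -1.55636078] [-0.0320932  -0.0383836  -0.03647266]
```

Run:
```python
from h import *
F=[]
for i in range(5):
    F.append(np.r_[monitor.get_obs()["ft_force"],monitor.get_obs()["torque"]]); c,im=snap("side","s12.png")
print(np.mean(F,0).round(2))
E0=np.array([.5393,.0934]); d=np.array([-.0732,-.9973])
n=np.array([.9973,-.0732])
ims={k:cv2.imread(f"pics/{k}.png").astype(int) for k in("s9","s10","s11","s12")}
# profile along centreline (lateral offsets avg) at z=.021
for k,im in ims.items():
    for nm,rng in(("end",np.arange(-30,25,2)),("far",np.arange(-230,-185,2))):
        out=[]
        for u in rng:
            P=np.array([np.r_[E0+d*u/1e3+n*v/1e3,.021] for v in np.arange(-24,25,4)])
            q=proj(c,P).astype(np.float32); out.append(int(cv2.remap(im.astype(np.float32),q[None,:,0],q[None,:,1],cv2.INTER_LINEAR).sum(2).mean()))
        print(k,nm,out)
```

```text
[ 0.34  0.24 -1.21  0.06 -0.07 -0.05]
s9 end [603, 601, 602, 601, 600, 599, 598, 598, 600, 606, 614, 621, 625, 624, 613, 574, 492, 398, 364, 402, 440, 426, 377, 328, 300, 294, 319, 382]
s9 far [604, 604, 604, 603, 603, 601, 588, 557, 496, 417, 437, 546, 608, 615, 573, 518, 539, 589, 609, 613, 614, 614, 614]
s10 end [599, 598, 598, 599, 598, 597, 597, 599, 605, 613, 620, 624, 623, 618, 610, 604, 602, 602, 603, 602, 599, 594, 589, 586, 585, 588, 589, 589]
s10 far [603, 602, 603, 602, 602, 598, 575, 505, 420, 455, 560, 611, 607, 555, 509, 544, 593, 609, 611, 612, 612, 612, 612]
s11 end [598, 597, 597, 599, 602, 611, 619, 623, 623, 618, 611, 605, 602, 602, 601, 600, 597, 592, 588, 586, 586, 588, 587, 588, 590, 589, 589, 590]
s11 far [602, 602, 600, 600, 601, 603, 609, 618, 613, 569, 514, 537, 586, 607, 611, 611, 610, 612, 612, 613, 612, 612, 612]
s12 end [596, 596, 596, 597, 603, 612, 620, 623, 622, 619, 612, 605, 601, 601, 602, 601, 598, 593, 587, 586, 586, 588, 589, 589, 588, 589, 589, 589]
s12 far [602, 602, 602, 602, 600, 602, 608, 617, 612, 569, 514, 536, 586, 606, 609, 611, 611, 610, 610, 611, 612, 612, 612]
```

>>> servo_tool(motion=[[[0.0003,0.004,0,0,255],[0,0,0,0,255]]])

```text
t: 21.25
ee_pos: [0.5298, -0.037, 0.1008]
eef_rot: [0.733, 0.681, -0.0, 0.0]
ft_force: [-0.8, -1.5, -0.1]
width: 0.0586
finger_force: 50.8
```

>>> servo_tool(motion=[[[0.0003,0.004,0,0,255],[0,0,0,0,255]]])

```text
t: 21.5
ee_pos: [0.5299, -0.036, 0.1008]
eef_rot: [0.733, 0.681, 0.0, 0.0]
ft_force: [0.1, -2.3, -1.5]
width: 0.0591
finger_force: 50.8
```

>>> servo_tool(motion=[[[0.0003,0.004,0,0,255],[0,0,0,0,255]]])

```text
t: 21.75
ee_pos: [0.53, -0.0349, 0.1008]
eef_rot: [0.733, 0.681, 0.0, -0.0]
ft_force: [0.1, -1.8, -0.9]
width: 0.0589
finger_force: 50.8
```

```bash
cat > ck.py <<'E'
from h import *
import sys
F=[]
for i in range(int(sys.argv[1])):
    o=monitor.get_obs(); F.append(np.r_[o["ft_force"],o["torque"]]); c=optics.get_calibration("side"); im=optics.get_image("side")[:,:,::-1].astype(np.float32)
print(o["t"],o["ee_pos"].round(4),np.mean(F,0).round(2))
E0=np.array([.5393,.0934]); d=np.array([-.0732,-.9973]); n=np.array([.9973,-.0732])
for nm,rng in(("end",np.arange(-40,5,2)),("far",np.arange(-230,-190,2))):
    out=[]
    for u in rng:
        P=np.array([np.r_[E0+d*u/1e3+n*v/1e3,.021] for v in np.arange(-24,25,4)])
        q=proj(c,P).astype(np.float32); out.append(int(cv2.remap(im,q[None,:,0],q[None,:,1],cv2.INTER_LINEAR).sum(2).mean()))
    print(nm,out)
E
python3 ck.py 4
```

```text
21.9 [ 0.53   -0.0349  0.1008] [ 0.21 -0.83 -0.86 -0.16 -0.03 -0.05]
end [599, 598, 598, 597, 596, 596, 597, 600, 606, 615, 621, 623, 622, 616, 607, 602, 602, 602, 601, 599, 595, 589, 585]
far [602, 601, 601, 601, 602, 603, 605, 592, 541, 513, 561, 599, 609, 610, 611, 611, 611, 612, 612, 612]
```

>>> servo_tool(motion=[[[0.0006,0.008,0,0,255],[0,0,0,0,255]]])

```text
t: 22.2
ee_pos: [0.5301, -0.0329, 0.1008]
eef_rot: [0.733, 0.681, 0.0, -0.0]
ft_force: [0.4, -1.1, -0.6]
width: 0.059
finger_force: 50.8
```

>>> servo_tool(motion=[[[0.0006,0.008,0,0,255],[0,0,0,0,255]]])

```text
t: 22.45
ee_pos: [0.5303, -0.0308, 0.1008]
eef_rot: [0.733, 0.681, 0.0, -0.0]
ft_force: [0.9, -0.2, -1.3]
width: 0.0592
finger_force: 50.8
```

```bash
python3 ck.py 3
```

```text
22.55 [ 0.5303 -0.0309  0.1008] [ 0.32 -0.37 -1.03 -0.04 -0.08 -0.03]
end [597, 597, 597, 597, 596, 599, 607, 616, 622, 624, 621, 615, 607, 603, 601, 601, 602, 599, 594, 589, 586, 585, 585]
far [601, 601, 601, 601, 600, 590, 556, 537, 571, 601, 608, 610, 610, 609, 610, 611, 610, 610, 612, 612]
```

>>> servo_tool(motion=[[[0.0005,0.006,0,0,255],[0,0,0,0,255]]])

```text
t: 22.85
ee_pos: [0.5304, -0.0294, 0.1008]
eef_rot: [0.733, 0.681, -0.0, -0.0]
ft_force: [0.8, -2.6, -1.3]
width: 0.0588
finger_force: 50.8
```

>>> servo_tool(motion=[[[0.0004,0.006,0,0,255],[0,0,0,0,255]]])

```text
t: 23.1
ee_pos: [0.5306, -0.0288, 0.101]
eef_rot: [0.732, 0.681, -0.0, 0.001]
ft_force: [-2.4, -11.7, 5.0]
width: 0.0589
finger_force: 51.4
```

>>> servo_tool(motion=[[[0.0003,0.004,0,0,255],[0,0,0,0,255]]])

```text
t: 23.35
ee_pos: [0.5307, -0.0285, 0.1013]
eef_rot: [0.732, 0.681, -0.001, 0.001]
ft_force: [-3.5, -21.1, 8.9]
width: 0.0586
finger_force: 51.8
```

```bash
python3 ck.py 3
```

```text
23.45 [ 0.5307 -0.0285  0.1012] [ -3.63 -19.93   8.63  -3.21   0.76   0.19]
end [597, 595, 596, 596, 597, 604, 613, 620, 623, 622, 616, 608, 602, 600, 600, 599, 597, 592, 587, 584, 584, 585, 586]
far [601, 601, 600, 601, 601, 601, 605, 609, 610, 609, 609, 609, 610, 610, 610, 611, 611, 611, 611, 611]
```

>>> servo_tool(motion=[[[-0.0002,-0.0026,0,0,79],[0,0,0,0,78],[-0.0007,-0.0097,-0.0192,0,78],[0,0,0,0,78]]])

```text
t: 24.0
ee_pos: [0.5305, -0.031, 0.0962]
eef_rot: [0.733, 0.681, -0.0, 0.001]
ft_force: [-2.0, -10.8, 6.9]
width: 0.0596
finger_force: 29.7
```

```bash
python3 ck.py 2; python3 -c "
from h import *
o=monitor.get_obs();print(o['finger_force'],o['width'])"
```

```text
24.05 [ 0.5305 -0.0309  0.0963] [ -2.44 -10.91   6.72  -1.54   0.41   0.11]
end [597, 597, 596, 596, 597, 604, 613, 620, 624, 623, 618, 612, 608, 606, 606, 604, 602, 599, 593, 589, 589, 591, 591]
far [601, 600, 600, 600, 601, 601, 603, 607, 610, 610, 609, 610, 611, 610, 610, 610, 611, 612, 611, 612]
29.70802366733551 0.05949086335325191
```

>>> servo_tool(motion=[[[-0.0007,-0.009,-0.0195,0,78],[0,0,0,0,78],[-0.0006,-0.0083,-0.0198,0,78],[0,0,0,0,78]]])

```text
t: 24.6
ee_pos: [0.5302, -0.0349, 0.0862]
eef_rot: [0.733, 0.681, -0.0, 0.0]
ft_force: [-0.6, -7.2, 3.6]
width: 0.0595
finger_force: 29.1
```

```bash
python3 ck.py 2
```

```text
24.65 [ 0.5302 -0.0349  0.0863] [-0.64 -7.58  3.61 -0.82  0.05 -0.01]
end [597, 597, 596, 596, 599, 605, 614, 621, 624, 623, 620, 616, 615, 617, 618, 618, 616, 611, 606, 603, 602, 604, 605]
far [602, 602, 600, 602, 601, 601, 603, 607, 608, 610, 609, 610, 610, 610, 611, 611, 611, 611, 611, 612]
```

>>> servo_tool(motion=[[[-0.0004,-0.0056,-0.0201,0,78],[0,0,0,0,78],[-0.0004,-0.0061,-0.0204,0,78],[0,0,0,0,78]]])

```text
t: 25.2
ee_pos: [0.53, -0.0379, 0.076]
eef_rot: [0.733, 0.681, -0.0, 0.0]
ft_force: [-1.7, -7.5, 3.6]
width: 0.0595
finger_force: 28.9
```

```bash
python3 ck.py 2
```

```text
25.25 [ 0.53   -0.0379  0.0762] [-1.28 -7.64  3.52 -1.01  0.17  0.  ]
end [597, 596, 595, 596, 600, 605, 613, 620, 624, 624, 622, 621, 623, 626, 628, 629, 627, 624, 620, 617, 616, 617, 618]
far [602, 602, 602, 601, 601, 602, 604, 609, 610, 609, 610, 611, 611, 611, 611, 611, 611, 613, 612, 613]
```

>>> servo_tool(motion=[[[-0.0002,-0.0034,-0.0206,0,78],[0,0,0,0,78],[-0.0002,-0.003,-0.0208,0,78],[0,0,0,0,78]]])

```text
t: 25.8
ee_pos: [0.5299, -0.0398, 0.0657]
eef_rot: [0.733, 0.681, -0.0, 0.001]
ft_force: [-0.8, -12.2, 3.5]
width: 0.0592
finger_force: 28.7
```

```bash
python3 ck.py 2
```

```text
25.85 [ 0.5299 -0.0397  0.0658] [ -0.79 -12.     3.45  -1.6    0.23  -0.02]
end [599, 597, 597, 597, 600, 606, 614, 622, 625, 624, 624, 625, 630, 633, 636, 637, 635, 632, 627, 623, 623, 624, 625]
far [602, 603, 602, 601, 601, 602, 604, 607, 610, 610, 611, 611, 612, 611, 611, 611, 613, 613, 613, 613]
```

>>> servo_tool(motion=[[[-0.0002,-0.0032,-0.021,0,78],[0,0,0,0,78],[-0.0002,-0.0024,-0.0211,0,78],[0,0,0,0,78]]])

```text
t: 26.4
ee_pos: [0.5299, -0.0411, 0.0552]
eef_rot: [0.733, 0.681, -0.0, 0.001]
ft_force: [-0.8, -11.6, 4.3]
width: 0.059
finger_force: 28.5
```

```bash
python3 ck.py 2
```

```text
26.45 [ 0.53   -0.0411  0.0553] [ -0.75 -11.59   3.41  -1.55   0.17   0.03]
end [599, 598, 597, 597, 600, 605, 614, 622, 625, 626, 625, 627, 632, 637, 639, 638, 636, 632, 629, 627, 627, 628, 630]
far [602, 602, 603, 601, 602, 603, 605, 609, 611, 610, 611, 611, 611, 611, 612, 612, 613, 613, 613, 613]
```

>>> servo_tool(motion=[[[-0.001,-0.002,-0.0212,0,78],[0,0,0,0,78],[-0.001,-0.0012,-0.0213,0,78],[0,0,0,0,78]]])

```text
t: 27.0
ee_pos: [0.5297, -0.042, 0.0447]
eef_rot: [0.733, 0.681, 0.0, 0.001]
ft_force: [-1.2, -12.1, 5.0]
width: 0.0594
finger_force: 28.7
```

```bash
python3 ck.py 2
```

```text
27.05 [ 0.5297 -0.042   0.0448] [ -1.15 -12.64   5.41  -1.73   0.14   0.07]
end [598, 597, 596, 597, 598, 605, 614, 621, 624, 624, 623, 624, 629, 634, 637, 637, 635, 632, 628, 625, 624, 626, 626]
far [602, 601, 601, 602, 601, 602, 605, 609, 610, 610, 609, 611, 611, 610, 611, 612, 612, 612, 612, 612]
```

>>> servo_tool(motion=[[[-0.0004,-0.0008,-0.0214,0,78],[0,0,0,0,78],[-0.0004,-0.0002,-0.0214,0,78],[0,0,0,0,78]]])

```text
t: 27.6
ee_pos: [0.5293, -0.042, 0.0338]
eef_rot: [0.733, 0.681, 0.0, 0.001]
ft_force: [-1.0, -8.9, 2.3]
width: 0.0593
finger_force: 28.4
```

```bash
python3 ck.py 2
```

```text
27.65 [ 0.5294 -0.042   0.0339] [-1.06 -9.55  1.63 -1.18 -0.04 -0.05]
end [597, 596, 596, 595, 598, 605, 614, 620, 623, 621, 614, 607, 609, 618, 627, 629, 629, 626, 622, 619, 618, 618, 619]
far [601, 601, 601, 601, 600, 602, 604, 607, 609, 610, 610, 609, 609, 610, 609, 611, 611, 611, 611, 612]
```

>>> servo_tool(motion=[[[0,0.0024,-0.0107,0,78],[0,0,-0.0107,0,78],[0,0,0,0,78]]])

```text
t: 28.08
ee_pos: [0.5294, -0.0414, 0.0286]
eef_rot: [0.733, 0.681, 0.0, 0.001]
ft_force: [-1.7, -9.3, 1.2]
width: 0.0597
finger_force: 28.5
```

>>> servo_tool(motion=[[[0,0.0006,-0.0107,0,78],[0,0,0,0,78]]])

```text
t: 28.32
ee_pos: [0.5293, -0.0412, 0.026]
eef_rot: [0.733, 0.681, 0.0, 0.001]
ft_force: [-1.0, -8.7, 1.9]
width: 0.0594
finger_force: 28.2
```

```bash
python3 ck.py 2
```

```text
28.375 [ 0.5293 -0.0412  0.026 ] [-0.79 -9.31  1.28 -1.24  0.02 -0.17]
end [597, 596, 595, 596, 599, 605, 613, 620, 622, 619, 607, 592, 591, 602, 616, 623, 623, 620, 615, 612, 610, 612, 613]
far [601, 600, 600, 600, 599, 601, 603, 607, 609, 610, 610, 609, 609, 610, 610, 610, 610, 611, 611, 612]
```

>>> servo_tool(motion=[[[0.0001,0.002,0,0,78],[0,0,0,0,78]]])

```text
t: 28.68
ee_pos: [0.5294, -0.0408, 0.026]
eef_rot: [0.733, 0.681, 0.0, 0.001]
ft_force: [-0.6, -10.3, 0.1]
width: 0.0594
finger_force: 28.2
```

>>> servo_tool(motion=[[[0.0001,0.002,0,0,78],[0,0,0,0,78]]])

```text
t: 28.92
ee_pos: [0.5294, -0.0403, 0.026]
eef_rot: [0.733, 0.681, 0.0, 0.001]
ft_force: [-0.3, -11.2, 0.7]
width: 0.0595
finger_force: 28.2
```

```bash
python3 ck.py 2
```

```text
28.975 [ 0.5294 -0.0404  0.026 ] [ -0.35 -11.24   0.68  -1.59   0.02  -0.13]
end [597, 595, 595, 595, 597, 604, 613, 620, 623, 623, 622, 620, 621, 623, 625, 624, 622, 619, 615, 611, 611, 612, 612]
far [601, 601, 600, 600, 599, 601, 604, 608, 609, 609, 609, 609, 609, 609, 609, 610, 610, 610, 611, 611]
```

>>> servo_tool(motion=[[[0.0001,0.002,0,0,78],[0,0,0,0,78]]])

```text
t: 29.28
ee_pos: [0.5294, -0.0403, 0.026]
eef_rot: [0.733, 0.681, -0.0, 0.001]
ft_force: [-1.0, -17.8, 1.0]
width: 0.0595
finger_force: 28.2
```

>>> servo_tool(motion=[[[0,0,-0.006,0,78],[0,0,0,0,78]]])

```text
t: 29.52
ee_pos: [0.5295, -0.04, 0.0253]
eef_rot: [0.733, 0.681, 0.0, 0.001]
ft_force: [-4.3, -11.9, 21.8]
width: 0.0593
finger_force: 30.3
```

```bash
python3 ck.py 2
```

```text
29.575 [ 0.5295 -0.04    0.0253] [ -4.63 -12.23  21.64  -1.9    0.71  -0.18]
end [597, 596, 596, 595, 598, 604, 613, 620, 623, 623, 621, 620, 621, 623, 624, 624, 622, 618, 614, 612, 611, 611, 611]
far [601, 601, 600, 599, 600, 601, 604, 607, 609, 609, 609, 609, 610, 610, 610, 610, 610, 611, 612, 611]
```

>>> servo_tool(motion=[[[0,0,0.002,0,78],[-0.0001,-0.0024,0,0,78],[0,0,0,0,78]]])

```text
t: 30.0
ee_pos: [0.5295, -0.0401, 0.0254]
eef_rot: [0.733, 0.681, 0.0, 0.001]
ft_force: [-1.7, -6.0, 10.6]
width: 0.0594
finger_force: 29.0
```

>>> servo_tool(motion=[[[-0.0001,-0.0016,0,0,78],[0,0,0,0,78]]])

```text
t: 30.25
ee_pos: [0.5295, -0.0402, 0.0254]
eef_rot: [0.733, 0.681, 0.0, 0.001]
ft_force: [-1.5, -2.6, 10.0]
width: 0.0593
finger_force: 28.9
```

```bash
python3 ck.py 2
```

```text
30.3 [ 0.5295 -0.0403  0.0254] [-1.45 -2.31  9.86 -0.25 -0.08 -0.04]
end [597, 596, 595, 595, 598, 605, 613, 620, 623, 622, 620, 617, 617, 621, 623, 623, 622, 618, 614, 611, 610, 612, 613]
far [600, 601, 600, 599, 601, 601, 603, 608, 609, 609, 609, 609, 609, 610, 609, 610, 611, 610, 611, 611]
```

>>> servo_tool(motion=[[[0,0,0.0016,0,78],[0,-0.0008,0,0,78],[0,0,0,0,78]]])

```text
t: 30.72
ee_pos: [0.5295, -0.0407, 0.0254]
eef_rot: [0.733, 0.681, 0.0, 0.001]
ft_force: [-0.1, -6.3, 2.2]
width: 0.0593
finger_force: 28.0
```

```bash
python3 ck.py 2
```

```text
30.775 [ 0.5294 -0.0407  0.0254] [-0.06 -6.07  1.73 -0.89 -0.18 -0.12]
end [597, 595, 594, 595, 598, 604, 613, 620, 623, 620, 610, 599, 599, 609, 619, 623, 623, 619, 614, 611, 611, 612, 612]
far [601, 600, 601, 600, 600, 600, 603, 607, 609, 608, 609, 609, 609, 610, 610, 611, 611, 610, 611, 611]
```

>>> servo_tool(motion=[[[0,-0.002,0,0,78],[0,0,0,0,78]]])

```text
t: 31.08
ee_pos: [0.5294, -0.0409, 0.0254]
eef_rot: [0.733, 0.681, 0.0, 0.0]
ft_force: [0.9, -4.0, 3.5]
width: 0.0593
finger_force: 28.1
```

```bash
python3 ck.py 2
```

```text
31.125 [ 0.5294 -0.041   0.0254] [ 1.34 -4.53  3.58 -0.58 -0.47 -0.11]
end [597, 596, 594, 596, 598, 603, 613, 619, 623, 619, 607, 591, 588, 602, 617, 622, 623, 620, 615, 612, 611, 611, 612]
far [600, 600, 600, 600, 600, 601, 602, 607, 609, 609, 609, 610, 610, 609, 609, 610, 610, 611, 611, 612]
```

>>> servo_tool(motion=[[[0,-0.0016,0,0,78],[0,0,0,0,78]]])

```text
t: 31.42
ee_pos: [0.5294, -0.041, 0.0254]
eef_rot: [0.733, 0.681, 0.0, 0.0]
ft_force: [3.5, 1.4, 5.9]
width: 0.0598
finger_force: 28.4
```

```bash
python3 ck.py 2
```

```text
31.475 [ 0.5294 -0.041   0.0254] [ 3.54  1.18  5.36  0.28 -0.8  -0.12]
end [596, 596, 596, 596, 599, 604, 613, 619, 622, 618, 606, 590, 588, 601, 616, 622, 623, 620, 615, 611, 610, 612, 613]
far [601, 601, 601, 599, 600, 601, 603, 606, 608, 608, 609, 609, 609, 609, 609, 610, 611, 611, 611, 612]
```

>>> servo_tool(motion=[[[0,0.002,0,0,77],[0,0,0,0,76],[0,0,0,0,72],[0,0,0,0,50],[0,0,0,0,20]]])

```text
t: 32.15
ee_pos: [0.5286, -0.0406, 0.0251]
eef_rot: [0.733, 0.681, -0.0, -0.0]
ft_force: [0.1, -0.4, 0.6]
width: 0.0788
finger_force: 0.0
```

>>> servo_tool(motion=[[[0,0,0,0,20],[0,0,0.06,0,0],[0,0,0.12,0,0],[0,0,0.16,0,0],[0,0.16,0.16,0,0]]])

```text
t: 32.78
ee_pos: [0.5292, -0.0018, 0.1525]
eef_rot: [0.734, 0.68, 0.0, 0.0]
ft_force: [1.2, 0.9, 0.6]
width: 0.0858
finger_force: 0.0
```

>>> servo_tool(motion=[[[0,0.08,0.16,0,0],[0,0,0,0,0],[0,0,0,0,0],[0,0,0,0,0]]])

```text
t: 33.28
ee_pos: [0.5283, 0.0188, 0.1895]
eef_rot: [0.733, 0.68, -0.001, -0.001]
ft_force: [0.8, -0.6, -0.2]
width: 0.0855
finger_force: 0.0
```

```bash
python3 ck.py 1
python3 - <<'E'
from h import *
o=monitor.get_obs(); e=o["ee_pos"]; cw,iw=snap("wrist","w20.png"); np.save("c20.npy",[cw,o],allow_pickle=True)
d=.0005; U=np.arange(-60,70,.5); V=np.arange(-45,45.1,.5)
E0=np.array([.5393,.0934]); dd=np.array([-.0732,-.9973]); n=np.array([.9973,-.0732])
P=np.array([[np.r_[E0+dd*u/1e3+n*v/1e3,.021] for v in V] for u in U])
p=proj(cw,P.reshape(-1,3)).reshape(P.shape[:2]+(2,)).astype(np.float32); print(p[0,90],p[-1,90])
m=cv2.remap(iw,p[...,0],p[...,1],cv2.INTER_CUBIC); cv2.imwrite("pics/rect20.png",m); g=m.astype(float).sum(2)
for v in (-20,-10,0,10,20): j=int((v+45)*2); print(v,[int(x) for x in g[60:110,j]])
for u in (-50,-40,-30,0,10,20,40,60):
    r=g[int((u+60)*2)]; gr=np.gradient(r); a=np.abs(V+30)<5; b=np.abs(V-30)<6
    print(u,"L",V[np.argmax(np.abs(gr)*a)],"R",V[np.argmax(np.abs(gr)*b)],r[20:44:2].astype(int).tolist())
E
```

```text
33.275 [0.5283 0.0188 0.1895] [ 0.78 -0.64 -0.21  0.04  0.04 -0.02]
end [601, 600, 601, 600, 603, 609, 617, 623, 626, 623, 612, 595, 592, 606, 620, 626, 626, 624, 620, 616, 615, 616, 617]
far [605, 605, 606, 605, 605, 606, 607, 611, 613, 613, 613, 614, 614, 613, 614, 613, 615, 616, 615, 616]
[262.02255   37.506004] [261.3965 177.5464]
-20 [587, 589, 589, 591, 597, 598, 595, 590, 588, 592, 597, 601, 601, 599, 600, 600, 598, 596, 595, 596, 599, 631, 565, 370, 364, 553, 624, 597, 596, 596, 599, 599, 597, 593, 590, 589, 590, 591, 595, 599, 601, 599, 599, 600, 599, 596, 595, 595, 594, 592]
-10 [586, 588, 591, 595, 600, 599, 594, 588, 587, 593, 600, 605, 605, 602, 600, 598, 597, 596, 596, 596, 599, 626, 585, 440, 421, 553, 612, 596, 598, 597, 599, 600, 602, 600, 596, 593, 593, 596, 601, 604, 605, 603, 600, 598, 596, 595, 597, 597, 596, 595]
0 [585, 590, 592, 596, 602, 601, 596, 592, 591, 597, 602, 605, 605, 602, 600, 600, 598, 595, 594, 596, 601, 637, 581, 370, 325, 495, 591, 594, 602, 601, 602, 602, 601, 599, 598, 595, 594, 598, 602, 604, 605, 604, 602, 600, 598, 596, 594, 594, 596, 596]

[... 441 characters left out ...]
, 597, 602, 604, 604, 601, 598, 594, 591, 591, 590, 591, 591, 592]
-50 L -28.5 R 31.5 [560, 563, 548, 520, 524, 451, 438, 557, 569, 568, 568, 569]
-40 L -31.0 R 34.5 [527, 528, 529, 514, 392, 293, 425, 553, 571, 565, 566, 566]
-30 L -30.5 R 32.0 [515, 468, 448, 567, 591, 437, 491, 586, 592, 588, 589, 590]
0 L -31.0 R 32.0 [556, 614, 587, 545, 406, 398, 543, 574, 567, 564, 558, 557]
10 L -34.5 R 35.5 [365, 477, 518, 530, 451, 415, 523, 568, 562, 537, 520, 524]
20 L -26.0 R 30.0 [333, 342, 344, 337, 328, 338, 357, 352, 341, 335, 346, 502]
40 L -31.0 R 31.0 [295, 293, 284, 276, 267, 262, 273, 279, 281, 282, 282, 286]
60 L -33.5 R 30.0 [315, 300, 279, 262, 256, 262, 272, 277, 279, 281, 282, 284]
```

```bash
python3 -c "
from station import order
print(order.sign_off())"
```

```text
the job is handed in; nothing more can be done
None
```

The strip is in the groove, lowered flat, locked, released and handed in at about 33 s. The lock held when I pulled back against it, but the seam springs back to about 0.9 mm because the rib leaves that much play. It lines up with the row to about 0.5 mm, and I judged it flush from pressing it flat rather than measuring it. Push force peaked near 20 N when the row butted on the starter strip, and about 22 N downward when pressed flat.

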